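# Put the saw set-up kit back in its fitted tray

### The arm

A 7-joint arm with a two-finger parallel gripper is mounted at the origin on the work surface; the furniture and walls round the work are solid. World frame = base frame: x ahead of the robot, y to its left, z up, the work surface at z = 0. Lengths are in m, angles in rad, forces in N, time in s.
With the tool pointing down it reaches from about 0.4 to 0.875 m from the base axis. Payload 19.3 kg.
Tool frame: the origin (TCP) lies at the very end of the fingers, on their centre line; the grasp point (between the pads) lies bot.grasp_offset behind it (bot.grasp_offset is the distance from the TCP to the grasp point, in m); z points along the fingers, y is the direction in which the jaws open and shut (so a half turn about z gives the same grasp; the last joint's range is limited). The gripper opens to 85 mm and grips with 20 to 120 N. Pads are 22 mm wide; open, the fingers measure 114 mm over their backs; the gripper's body (76 mm by 85 mm) begins 54 mm behind the grasp point. The pads swing forward as they close: fully open they stand 13 mm farther back than shut.
Start: joints at [1.164, 0.521, -0.036, 1.599, 0.021, 1.021, -0.113], TCP at [0.207, -0.59, 0.21] pointing down, gripper open.
Joint ranges: [-2.91, 2.91], [-0.3, 2.13], [-1.5, 1.42], [0.17, 2.43], [-1.26, 4.41], [0.16, 1.93], [-2.52, 2.52]. Speed limits (rad/s): [1.89, 1.89, 2.39, 2.39, 3.01, 3.01, 3.01].

### API

Orientations are given as [roll, pitch, yaw] about the fixed x, y, z axes, in that order (R = Rz(yaw) Ry(pitch) Rx(roll)).
In Python, from workcell import bot gives the robot as it stands. The module is installed in compiled form; this text tells all that it offers.
- The arm moves only by the shell command python3 -m handwheel 'ROWS' [OPENING] [FORCE]. ROWS is JSON, a list of rows, each a list of 6 numbers: the shift along the tool's x, y, z as a fraction of full scale, then the turn, a rotation vector about the tool's x, y, z as a fraction of full scale. In form: [[x, y, z, rx, ry, rz], ...]. A call has 1 to 8 rows; each row shifts and turns the commanded pose from where the row before left it, along the tool's axes as they then stand; what a row does not reach is not made up. Full scale, the value 1, is 0.025 m for a shift and 360 degrees for a turn. A row lasts 1/8 s, in which the tool goes at most 62.5 mm and 10.7 degrees, less where a joint would pass 70% of its speed; a pose out of reach is approached as far as the arm can. A call with a number of a shift or a turn outside -1 to 1 is refused whole. A call with a gripper value outside its range is refused whole. OPENING is the closure, from -1 (fully open) to 1 (shut), set as the call begins (- or left out, the last holds). The fingers move at their own pace and stop on an object; FORCE is the grip in N (left out, the last holds). Time passes only in rows, so rows that do not move let the fingers close. It gives the time, the measured TCP pose, the force and the opening at its end, in the units of the state.
- bot.observe(): the state, without advancing time (a new reading comes with each control period).
- bot.grab_frame(name): name is "scene" or "top" or "wrist"; returns a dict with "pixels" (480x640x3 uint8, blue, green, red), "vertical_fov" (degrees; the focal length in pixels is half the picture's height over the tangent of half this angle, whatever the lens; pixels are square), "cx", "cy" (the principal point, pixels), "R" (3x3) and "t" (3): a world point X has camera coordinates R X + t. Camera axes: x right, y down, z forward; pixel columns grow to the right and rows downward; lengths in m; the calibration is good to about 2 mm. A picture is of the moment at which its call begins. There is no depth.
- bot.job_done(): hands the job in, once; it reports no verdict.
Trained networks look in a picture, given as the dict that the camera call returned (one of the last four; its "shot" number tells which), for a name from the list of things; names that differ only in an ending like _2 or _b are one class to them, and where a whole thing is asked for, a point or a joint stands for the part that bears it (a point fixed in the world has none). Each returns a list of dicts, best first, with "score" (0 to 1); they miss things now and then, are a little off and sometimes report something else, mostly with a low value. They report only what shows in the picture. A call takes as long as a camera call. They do not tell look-alikes from the thing itself.
- bot.trace(picture, thing): "region" (480x640 bool, what is visible of it) and "point" ([column, row] in pixels, amid what is visible of it).
The state is a dict: "clock": time; "qpos": joint angles; "qd": joint speeds; "joint_efforts": joint torques, N m; "position": TCP position; "tool_rot": TCP orientation; "force": force on the tool from outside, world axes, zero at the start; "moment": the same for the moment, N m; "grip_width": finger opening in m.
Only numpy, scipy, OpenCV 4.12 (cv2) and the standard library are available. Lean on these libraries where they do the work, as an engineer would, in place of code of your own. Each camera call takes 0.05 s, during which the arm holds its last target.

### The job

Put the saw set-up kit back in its plywood tray: the three pale beech set-up blocks with a thin dark stripe along the top go as one stack in the wide felt well, the largest first and flat on the felt, then the middle one, then the smallest, each centred on and squared to the one below so that nothing overhangs, and the yellow tape measure stands upright on its base in the narrow felt well. The cork sanding block and the square wood offcut are about the same size as the blocks but do not belong to the kit: leave them where they lie.

Things in the scene. Friction and masses are not known exactly. Their poses are not given: they have to be found in the camera images.
- tray: Plywood tray with low wooden walls and brass corners, fixed to the table, 130 (x) x 198 (y) x 14 mm high; origin at the centre of its underside, x and y along its sides. Two fitted inserts lie in it side by side along its y, each with one well; which insert is on which side changes. All rims in the tray stand 14 mm above the table.
- block_insert: Wooden insert fixed in the tray, 114 (x) x 90 (y) x 10 mm, with the wide well: 98 (x) x 78 (y) mm, blue felt floor. Origin at the centre of its underside (4 mm above the table); the well is centred on it, its floor is 4 mm above the origin and its rim 10 mm above the origin, so the well is 6 mm deep. Its centre is 92 mm from the other insert's.
- tape_insert: Wooden insert fixed in the tray, 114 (x) x 90 (y) x 10 mm, with the narrow well: 104 (x) x 48 (y) mm, blue felt floor. Origin at the centre of its underside (4 mm above the table); the well is centred on it, its floor is 4 mm above the origin and its rim 10 mm above the origin, so the well is 6 mm deep.
- large_block: Largest pale beech set-up block, 84 (x) x 64 (y) x 30 (z) mm, 0.12 kg, with a thin dark walnut stripe along the middle of its top (along x). Origin at the centre of its underside. Fits the wide well with 7 mm of play on each side, long sides along the well's long sides. Grip it across its y, with the fingertips at least 8 mm above its underside so that they clear the well's rim.
- medium_block: Middle pale beech set-up block, 60 (x) x 44 (y) x 30 (z) mm, 0.06 kg, with a thin dark walnut stripe along the middle of its top (along x). Origin at the centre of its underside. Goes on top of the large block, its x along the large block's x (either way round). Grip it across its y, fingertips at least 4 mm above its underside.
- small_block: Smallest pale beech set-up block, 36 (x) x 26 (y) x 30 (z) mm, 0.025 kg, with a thin dark walnut stripe along the middle of its top (along x). Origin at the centre of its underside. Goes on top of the middle block, its x along the middle block's x (either way round). Grip it across its y, fingertips at least 4 mm above its underside.
- tape_measure: Yellow tape measure standing on its base, 35 (x, thickness) x 90 (y, with the hook) x 63 (z) mm, 0.26 kg. Origin at the centre of the underside of these extents; the case itself spans y from -23 to +45 mm and is 32 mm thick, the short blade end with its hook spans y from -45 to -23 mm, under 13 mm high. Grip the case across its thickness, 11 mm to +y of the origin. In the narrow well its y lies along the well's x, either way round, with 6 to 7 mm of play on each side.
- sanding_block: Look-alike to leave alone: cork sanding block, tan on a brown base, no stripe, 65 (x) x 100 (y) x 30 mm, lying loose. Origin at the centre of its underside.
- offcut: Look-alike to leave alone: squarish reddish-brown wood offcut, no stripe, 45 (x) x 50 (y) x 40 mm, lying loose. Origin at the centre of its underside.
Things that resemble listed ones, but are neither listed nor needed, are in the scene too. What is shaped like the small_block but green or orange is not meant.

How it is judged:
By the outcome, as a careful person would: the job done as asked, in the order asked, and still so for the second after the job is handed in, with the robot touching nothing.
It also fails if it takes over 104 s, if anything falls off the work surface, if the arm or the gripper's body presses on something with over 40 N, if the wrist force passes 120 N, or if a joint passes its speed limit or range.

## Working session

There is one attempt and no reset: what is moved stays moved. The work goes in short steps, Python scripts to look and compute and a shell command to move; the robot and the scene stay as the last step left them, time stands still between calls to the robot, and variables do not carry over. Pictures are saved under pics/ and viewed, and the job is handed in when it is done.

```bash
mkdir -p pics; ls; python3 - <<'E'
from workcell import bot
import cv2
print(bot.observe(), bot.grasp_offset)
for n in ["scene","top","wrist"]:
    f=bot.grab_frame(n); cv2.imwrite(f"pics/{n}0.png",f["pixels"]); print(n,f["vertical_fov"],f["cx"],f["cy"],f["R"],f["t"],[k for k in f])
E
```

```text
pics
{'clock': 0.0, 'qpos': array([ 1.16380235,  0.52203991, -0.03633427,  1.59997739,  0.02119874,
        1.02108318, -0.11280201]), 'qd': array([-0.00141781, -0.00170532,  0.00060858, -0.00103777,  0.00105535,
        0.00025314,  0.00026795]), 'joint_efforts': array([-1.15735758e-03, -9.27108979e+01,  1.97947450e+00, -3.69934237e+01,
        1.78293331e-02,  8.21276248e-03, -4.43189106e-05]), 'position': array([ 0.20639461, -0.58957228,  0.20962049]), 'tool_rot': array([-3.14047220e+00,  7.43402880e-05,  3.36786775e-01]), 'force': array([ 0.64591912,  0.76244011, -0.17611058]), 'moment': array([0.01504589, 0.04898578, 0.01901289]), 'grip_width': 0.08532200727677045} 0.0187
scene 54.528246247954364 317.1731735612101 245.52938583314037 [[ 0.56629824 -0.82411454  0.01189608]
 [-0.48851503 -0.34724278 -0.80048455]
 [ 0.66382179  0.44750158 -0.59923532]] [-0.29004636  0.28240404  0.52966947] ['pixels', 'vertical_fov', 'cx', 'cy', 'R', 't', 'shot']
top 55.05364191010986 319.94258679409825 246.11333347555365 [[ 6.10118554e-04 -9.99997970e-01 -1.92040716e-03]
 [-9.89632082e-01 -3.27974452e-04 -1.43625328e-01]
 [ 1.43624407e-01  1.98812501e-03 -9.89630273e-01]] [-0.01192689  0.5151559   0.86524239] ['pixels', 'vertical_fov', 'cx', 'cy', 'R', 't', 'shot']
wrist 70.60775177505559 320.3522984496251 235.13142990815064 [[ 0.33012642 -0.94393432 -0.0021343 ]
 [-0.90613813 -0.3175396   0.2794321 ]
 [-0.26444327 -0.09031395 -0.96016308]] [-0.62318453 -0.03600427  0.38006152] ['pixels', 'vertical_fov', 'cx', 'cy', 'R', 't', 'shot']
```

View pics/scene0.png

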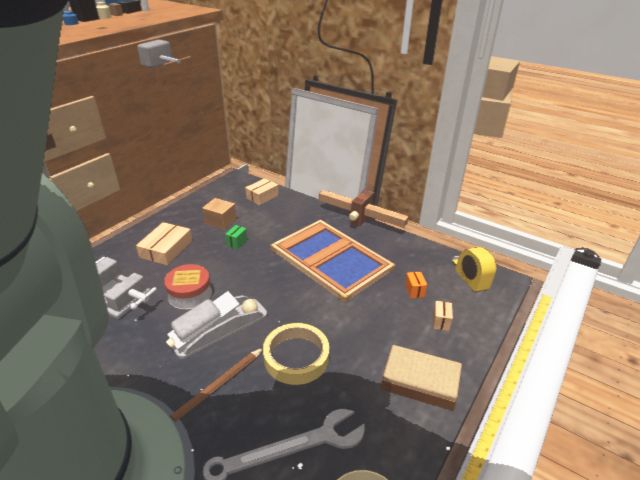

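View pics/top0.png

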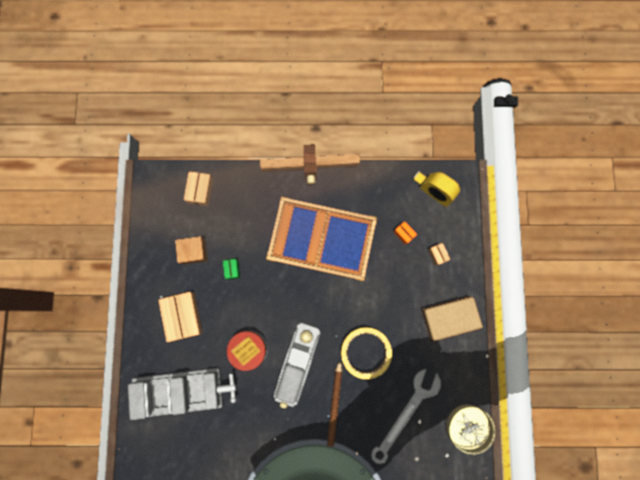

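View pics/wrist0.png

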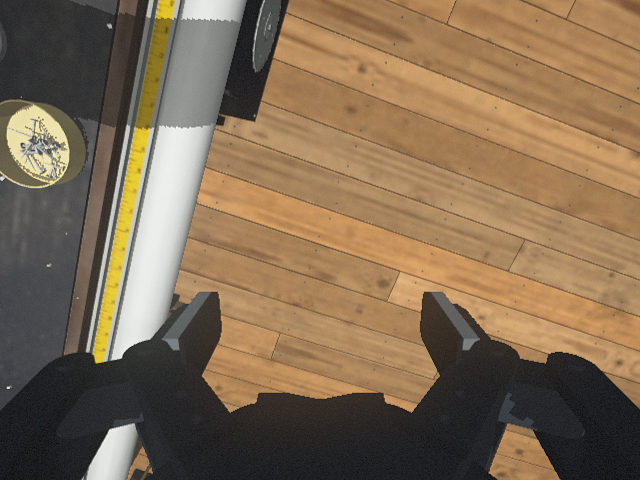

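```bash
cat > h.py <<'E'
import numpy as np, cv2
from workcell import bot
from scipy.optimize import minimize
def K(f):
    F=240/np.tan(np.radians(f["vertical_fov"]/2)); return F
def proj(f,X):
    c=np.asarray(X)@np.array(f["R"]).T+np.array(f["t"]); F=K(f)
    return np.stack([F*c[...,0]/c[...,2]+f["cx"],F*c[...,1]/c[...,2]+f["cy"]],-1)
def ray(f,uv,z):
    R=np.array(f["R"]);t=np.array(f["t"]);F=K(f);C=-R.T@t
    uv=np.atleast_2d(np.asarray(uv,float))
    d=np.stack([(uv[:,0]-f["cx"])/F,(uv[:,1]-f["cy"])/F,np.ones(len(uv))],-1)@R
    s=(z-C[2])/d[:,2]; return C+d*s[:,None]
DIM=dict(large_block=[(-42,42,-32,32,0,30)],medium_block=[(-30,30,-22,22,0,30)],small_block=[(-18,18,-13,13,0,30)],
 tape_measure=[(-16,16,-23,45,0,63),(-8,8,-45,-23,0,13)],tray=[(-65,65,-99,99,0,14)],sanding_block=[(-32.5,32.5,-50,50,0,30)],offcut=[(-22.5,22.5,-25,25,0,40)])
def model(name,p,z0=0):
    c,s=np.cos(p[2]),np.sin(p[2]); out=[]
    for b in DIM[name]:
        P=np.array([[x,y,z] for x in b[:2] for y in b[2:4] for z in b[4:]])/1000.
        out.append(np.stack([p[0]+c*P[:,0]-s*P[:,1],p[1]+s*P[:,0]+c*P[:,1],P[:,2]+z0],-1))
    return out
def render(f,name,p,z0=0,S=4):
    # antialiased soft mask
    m=np.zeros((480*S,640*S),np.uint8)
    for P in model(name,p,z0):
        uv=proj(f,P); h=cv2.convexHull(np.float32(uv))
        cv2.fillConvexPoly(m,np.int32(np.round((h[:,0]+.5)*S-.5)),255)
    return cv2.resize(m,(640,480),interpolation=cv2.INTER_AREA)/255.
def fit(items,name,p0,z0=0,scale=(.01,.01,.15)):
    S=4
    tg=[(f,cv2.GaussianBlur(r.astype(np.float32),(0,0),1.5)) for f,r in items]
    def cost(q):
        p=p0+q*np.array(scale); e=0
        for f,r in tg:
            e+=((cv2.GaussianBlur(render(f,name,p,z0,S).astype(np.float32),(0,0),1.5)-r)**2).sum()/max(r.sum(),1)
        return e
    r=minimize(cost,np.zeros(3),method="Nelder-Mead",options=dict(initial_simplex=[[-.5,-.5,-.5],[1,0,0],[0,1,0],[0,0,1]],xatol=.005,fatol=1e-5))
    return p0+r.x*np.array(scale),r.fun
E
cat > a.py <<'E'
from h import *
fs=bot.grab_frame("scene"); ft=bot.grab_frame("top")
print("t",bot.observe()["clock"])
import pickle
out={}
for n in ["tray","block_insert","tape_insert","large_block","medium_block","small_block","tape_measure","sanding_block","offcut"]:
    for f,nm in((fs,"scene"),(ft,"top")):
        for d in bot.trace(f,n)[:5]:
            print(n,nm,round(d["score"],2),np.round(d["point"]),int(d["region"].sum()))
            out.setdefault((n,nm),[]).append(d)
pickle.dump((fs,ft,out),open("d.pkl","wb")); print("t",bot.observe()["clock"])
E
python3 a.py
```

```text
t 0.25
tray scene 0.69 [327. 281.] 1561
tray top 0.63 [315. 266.] 1237
block_insert scene 0.83 [353. 267.] 2078
block_insert scene 0.41 [261. 190.] 547
block_insert top 0.87 [345. 244.] 2489
block_insert top 0.47 [299. 235.] 2467
tape_insert scene 0.95 [312. 241.] 1700
tape_insert top 0.71 [301. 234.] 2508
large_block scene 0.9 [166. 244.] 1564
large_block top 0.89 [178. 316.] 1561
medium_block scene 0.68 [323. 280.] 1264
medium_block scene 0.56 [262. 191.] 636
medium_block top 0.91 [199. 189.] 792
medium_block top 0.61 [451. 318.] 1864
small_block scene 0.97 [236. 238.] 367
small_block scene 0.79 [416. 287.] 453
small_block scene 0.69 [445. 312.] 539
small_block top 0.7 [231. 269.] 290
small_block top 0.69 [323. 212.] 1278
small_block top 0.56 [404. 236.] 260
small_block top 0.54 [438. 254.] 295
tape_measure scene 0.86 [474. 268.] 1391
tape_measure top 0.73 [439. 189.] 1034
sanding_block top 0.59 [450. 317.] 1795
offcut scene 0.74 [219. 214.] 792
offcut top 0.84 [194. 251.] 659
t 1.15
```

```bash
cat > b.py <<'E'
from h import *
import pickle
fs,ft,out=pickle.load(open("d.pkl","rb"))
pick=dict(large_block=((166,244),(178,316),30),medium_block=((262,191),(199,189),30),small_block=((445,312),(438,254),30),tape_measure=((474,268),(439,189),40),block_insert=((353,267),(345,244),14),tape_insert=((312,241),(301,234),14))
DIM["block_insert"]=[(-57,57,-45,45,0,14)];DIM["tape_insert"]=[(-57,57,-45,45,0,14)]
def get(n,nm,pt):
    return min(out[n,nm],key=lambda d:np.hypot(*(np.array(d["point"])-pt)))["region"]
res={}
for n,(a,b,z) in pick.items():
    ra,rb=get(n,"scene",a),get(n,"top",b)
    c=ray(ft,b,z/2000)[0]
    for items,l in(([(ft,rb)],"top"),([(fs,ra)],"scene"),([(ft,rb),(fs,ra)],"both")):
        best=min((fit(items,n,np.array([c[0],c[1],y])) for y in np.arange(0,2*np.pi if n=="tape_measure" else np.pi,.5)),key=lambda t:t[1])
        print(n,l,np.round(best[0],4),round(best[1],3))
    res[n]=best[0]
pickle.dump(res,open("res.pkl","wb"))
im=ft["pixels"].copy(); im2=fs["pixels"].copy()
for n,p in res.items():
    for I,f in((im,ft),(im2,fs)):
        for P in model(n,p):
            h=cv2.convexHull(np.float32(proj(f,P))); cv2.polylines(I,[np.int32(np.round(h*8))],True,(255,0,255),1,cv2.LINE_AA,3)
cv2.imwrite("pics/fit_top.png",cv2.resize(im[130:370,100:520],None,fx=1.9,fy=1.9,interpolation=cv2.INTER_CUBIC)); cv2.imwrite("pics/fit_scene.png",im2)
print(K(ft),-np.array(ft["R"]).T@ft["t"])
E
python3 b.py
```

```text
large_block top [0.3783 0.2635 0.2394] 0.006
large_block scene [0.3801 0.2615 0.2557] 0.005
large_block both [0.3789 0.2625 0.2293] 0.017
medium_block top [0.6355 0.239  3.0126] 0.005
medium_block scene [0.6374 0.2367 3.0073] 0.004
medium_block both [ 0.6364  0.2381 -0.1326] 0.021
small_block top [ 0.5007 -0.248   3.5712] 0.005
small_block scene [ 0.5024 -0.2487  3.5068] 0.007
small_block both [ 0.5014 -0.2486  0.3748] 0.02
tape_measure top [ 0.6401 -0.2432  2.4914] 0.013
tape_measure scene [ 0.6394 -0.2458  2.4045] 0.101
tape_measure both [ 0.6401 -0.2442  2.4311] 0.124
block_insert top [ 0.5253 -0.0595  2.9283] 0.002
block_insert scene [ 0.5314 -0.0572 -0.1968] 0.053
block_insert both [ 0.5272 -0.0586 -0.1871] 0.08
tape_insert top [ 0.5451  0.0308 -0.2153] 0.001
tape_insert scene [ 0.5521  0.0337 -0.2154] 0.074
tape_insert both [ 0.5474  0.0318 -0.212 ] 0.105
460.50925539288085 [ 0.38555216 -0.01347812  0.93023659]
```

View pics/fit_top.png

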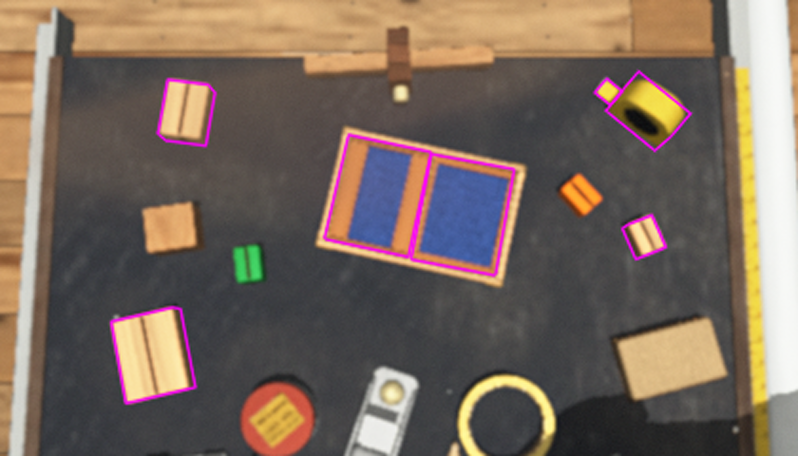

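View pics/fit_scene.png

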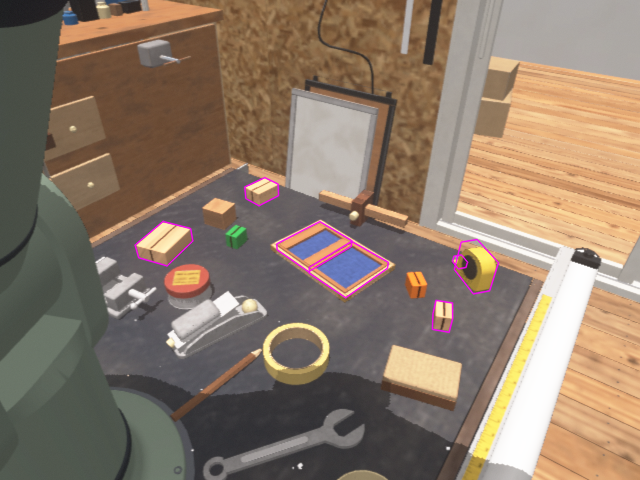

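```bash
cat > c.py <<'E'
from h import *
import pickle
fs,ft,out=pickle.load(open("d.pkl","rb"))
a=cv2.resize(ft["pixels"][280:350,140:220],(400,350),interpolation=cv2.INTER_CUBIC)
b=cv2.resize(fs["pixels"][210:270,125:205],(400,350),interpolation=cv2.INTER_CUBIC)
cv2.imwrite("pics/crop.png",np.hstack([a,b]))
def wellmask(f,p,S=4):
    out=np.zeros((480,640))
    c,s=np.cos(p[2]),np.sin(p[2])
    for cy,hx,hy in((-46,49,39),(46,52,24)):
        ms=[]
        for z in(8,14):
            P=np.array([[x,y] for x,y in((-hx,cy-hy),(hx,cy-hy),(hx,cy+hy),(-hx,cy+hy))])/1000.
            W=np.stack([p[0]+c*P[:,0]-s*P[:,1],p[1]+s*P[:,0]+c*P[:,1],np.full(4,z/1000)],-1)
            m=np.zeros((480*S,640*S),np.uint8); cv2.fillConvexPoly(m,np.int32(np.round((proj(f,W)+.5)*S-.5)),255); ms.append(m)
        out+=cv2.resize(np.minimum(*ms),(640,480),interpolation=cv2.INTER_AREA)/255.
    return out
def blue(f):
    i=f["pixels"].astype(float); return ((i[...,0]>i[...,2]*1.5)&(i[...,0]>70)).astype(np.float32)
def fitw(fl,p0):
    T=[]
    for f in fl:
        w=cv2.dilate((wellmask(f,p0)>0).astype(np.uint8),np.ones((15,15)))
        T.append((f,cv2.GaussianBlur(blue(f)*w,(0,0),1)))
    def cost(q):
        p=p0+q*np.array([.01,.01,.1])
        return sum(((cv2.GaussianBlur(wellmask(f,p).astype(np.float32),(0,0),1)-t)**2).sum()/t.sum() for f,t in T)
    r=minimize(cost,np.zeros(3),method="Nelder-Mead",options=dict(initial_simplex=[[-.5,-.5,-.5],[1,0,0],[0,1,0],[0,0,1]],xatol=.005,fatol=1e-5))
    return p0+r.x*np.array([.01,.01,.1]),r.fun
if __name__=="__main__":
    p0=np.array([.536,-.014,-.21])
    for fl in([ft],[fs],[ft,fs]):
        p,e=fitw(fl,p0); c,s=np.cos(p[2]),np.sin(p[2])
        print(np.round(p,4),round(e,3),"wide",p[0]+s*.046,p[1]-c*.046,"narrow",p[0]-s*.046,p[1]+c*.046)
E
python3 c.py
```

```text
[ 0.5363 -0.015  -0.2245] 0.03 wide 0.5260288891859342 -0.05981188338511062 narrow 0.5465085159473728 0.02987972652190446
[ 0.5357 -0.0148 -0.2243] 0.011 wide 0.5254492211241486 -0.05960160915395219 narrow 0.5459155068602697 0.030093045916277324
[ 0.5356 -0.0149 -0.2147] 0.04 wide 0.5257655310554096 -0.05988689613539368 narrow 0.5453684323295295 0.030000401419027812
```

View pics/crop.png

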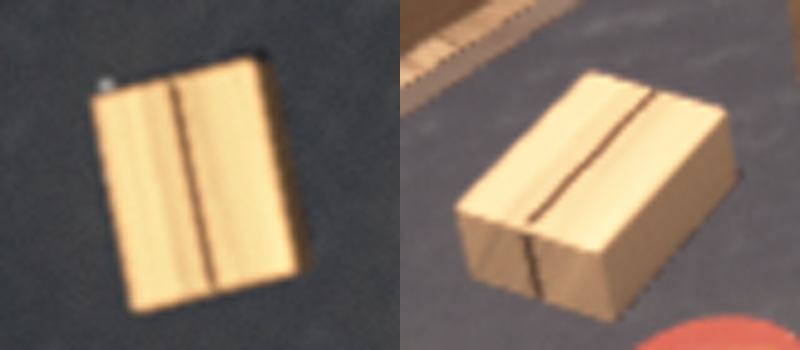

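Candidates for the large block (top view): the striped large block (179,316), the striped medium block (197,187), the cork block (453,318, no stripe) and the offcut (190,250, no stripe). I choose (179,316): it is the largest one with the dark stripe, and the crop confirms the stripe.

```bash
cat > plan.py <<'E'
# usage: plan.py x,y,z,yaw ...  -> tool-frame units per leg (shift taken after the turn)
import sys; from workcell import bot; import numpy as np
from scipy.spatial.transform import Rotation as Ro
def plan(wps):
    o=bot.observe(); p=o["position"]; R=Ro.from_euler("xyz",o["tool_rot"])
    print("now",np.round(p,4),np.round(o["tool_rot"],4),"q",np.round(o["qpos"],2),"t",round(o["clock"],2),"w",round(o["grip_width"],4),"F",np.round(o["force"],1))
    for w in wps:
        x,y,z,yaw=w; Rn=Ro.from_euler("xyz",[np.pi,0,yaw])
        rv=(R.inv()*Rn).as_rotvec()/(2*np.pi)
        d=Rn.inv().apply(np.array([x,y,z])-p)/.025
        print("->",w,"turn",np.round(rv,4),"rows>=%.1f"%(np.linalg.norm(rv)/.0295),"shift",np.round(d,3),"rows>=%.1f"%abs(d).max())
        p=np.array([x,y,z]);R=Rn
if __name__=="__main__": plan([tuple(map(float,a.split(","))) for a in sys.argv[1:]])
E
python3 plan.py .45,-.15,.25,.24 .379,.2625,.21,.24
```

```text
now [ 0.2065 -0.5899  0.2102] [-3.1415  0.      0.3367] q [ 1.16  0.52 -0.04  1.6   0.02  1.02 -0.11] t 1.15 w 0.0857 F [ 0.9 -0.8  0.1]
-> (0.45, -0.15, 0.25, 0.24) turn [-0.      0.      0.0154] rows>=0.5 shift [ 13.644 -14.775  -1.593] rows>=14.8
-> (0.379, 0.2625, 0.21, 0.24) turn [0. 0. 0.] rows>=0.0 shift [  1.163 -16.702   1.6  ] rows>=16.7
```

```bash
python3 -m handwheel '[[0,0,-0.8,0,0,0.0154],[0.95,-0.97,-0.8,0,0,0],[0.95,-0.97,0,0,0,0],[0.95,-0.97,0,0,0,0],[0.95,-0.97,0,0,0,0],[0.95,-0.97,0,0,0,0],[0.95,-0.97,0,0,0,0],[0.95,-0.97,0,0,0,0]]' -1 60; python3 plan.py .45,-.15,.25,.24 .379,.2625,.21,.24
```

```text
clock: 2.15
position: [0.3282, -0.3845, 0.2503]
tool_rot: [3.141, -0.0, 0.24]
force: [1.1, -0.5, -0.1]
grip_width: 0.0853
now [ 0.3282 -0.3845  0.2503] [ 3.1413e+00 -2.0000e-04  2.4000e-01] q [ 0.82  0.29 -0.09  1.86  0.03  1.   -0.61] t 2.15 w 0.0853 F [ 1.1 -0.5 -0.1]
-> (0.45, -0.15, 0.25, 0.24) turn [ 0. -0.  0.] rows>=0.0 shift [ 6.963 -7.953  0.013] rows>=8.0
-> (0.379, 0.2625, 0.21, 0.24) turn [0. 0. 0.] rows>=0.0 shift [  1.163 -16.702   1.6  ] rows>=16.7
```

```bash
python3 -m handwheel '[[0.87,-1,0,0,0,0],[0.87,-1,0,0,0,0],[0.87,-1,0,0,0,0],[0.87,-1,0,0,0,0],[0.87,-1,0,0,0,0],[0.87,-1,0,0,0,0],[0.87,-1,0,0,0,0],[0.87,-1,0,0,0,0]]'; python3 -m handwheel '[[0.1,-1,0.1,0,0,0],[0.1,-1,0.1,0,0,0],[0.1,-1,0.1,0,0,0],[0.1,-1,0.1,0,0,0],[0.1,-1,0.1,0,0,0],[0.1,-1,0.1,0,0,0],[0.1,-1,0.1,0,0,0],[0.1,-1,0.1,0,0,0]]';  python3 plan.py .379,.2625,.21,.24
```

```text
clock: 3.15
position: [0.4496, -0.1489, 0.2504]
tool_rot: [3.141, -0.0, 0.24]
force: [-0.0, -0.7, -0.4]
grip_width: 0.0853
clock: 4.15
position: [0.4209, 0.0499, 0.2303]
tool_rot: [3.142, -0.0, 0.24]
force: [1.0, 0.3, -0.4]
grip_width: 0.0853
now [0.4209 0.0499 0.2303] [ 3.1415e+00 -4.0000e-04  2.3990e-01] q [ 0.09  0.19 -0.4   2.06  0.09  0.91 -1.69] t 4.15 w 0.0853 F [ 1.   0.3 -0.4]
-> (0.379, 0.2625, 0.21, 0.24) turn [ 0.     -0.0001 -0.    ] rows>=0.0 shift [ 0.392 -8.657  0.811] rows>=8.7
```

```bash
python3 -m handwheel '[[0,-1,0.1,0,0,0],[0,-1,0.1,0,0,0],[0,-1,0.1,0,0,0],[0,-1,0.1,0,0,0],[0.1,-1,0.1,0,0,0],[0.1,-1,0.1,0,0,0],[0.1,-1,0.1,0,0,0],[0.1,-1,0.1,0,0,0]]'; python3 -m handwheel '[[0,-0.66,0,0,0,0],[0,0,0,0,0,0]]';  python3 plan.py .379,.2625,.21,.24
cat > w.py <<'E'
from h import *
import sys,pickle
n,x,y,yaw,z0=sys.argv[1],*map(float,sys.argv[2:6]); tag=sys.argv[6]
f=bot.grab_frame("wrist"); p0=np.array([x,y,yaw])
im=f["pixels"].copy()
ds=bot.trace(f,n)
if ds:
    c=proj(f,np.array([[x,y,z0+.02]]))[0]
    d=min(ds,key=lambda d:np.hypot(*(np.array(d["point"])-c)))
    print([(round(e["score"],2),np.round(e["point"]),int(e["region"].sum())) for e in ds[:4]])
    best=min((fit([(f,d["region"])],n,p0+[0,0,k],z0) for k in(-.2,0,.2)),key=lambda t:t[1]); p=best[0]
    print("fit",np.round(p,4),round(best[1],4))
    for P in model(n,p,z0): cv2.polylines(im,[np.int32(np.round(cv2.convexHull(np.float32(proj(f,P)))*8))],True,(255,0,255),1,cv2.LINE_AA,3)
    cs=cv2.findContours(d["region"].astype(np.uint8),0,2)[0]; cv2.drawContours(im,cs,-1,(0,255,0),1)
cv2.imwrite(f"pics/{tag}.png",im); pickle.dump((f,ds),open(f"{tag}.pkl","wb"))
E
python3 w.py large_block .379 .2625 .24 0 wl
```

```text
clock: 5.15
position: [0.3831, 0.2466, 0.2103]
tool_rot: [-3.142, -0.0, 0.24]
force: [-0.3, 0.4, -0.0]
grip_width: 0.0853
clock: 5.4
position: [0.3789, 0.2627, 0.2102]
tool_rot: [-3.141, -0.0, 0.242]
force: [0.2, -0.2, 0.3]
grip_width: 0.0856
now [0.3789 0.2627 0.2102] [-3.1412 -0.      0.2418] q [-0.31  0.3  -0.52  1.99  0.18  0.9  -2.25] t 5.4 w 0.0856 F [ 0.2 -0.2  0.3]
-> (0.379, 0.2625, 0.21, 0.24) turn [-0.0001 -0.      0.0003] rows>=0.0 shift [0.001 0.01  0.009] rows>=0.0
[(0.83, array([319., 201.]), 5045)]
fit [0.3787 0.2646 0.2419] 0.0016
```

View pics/wl.png

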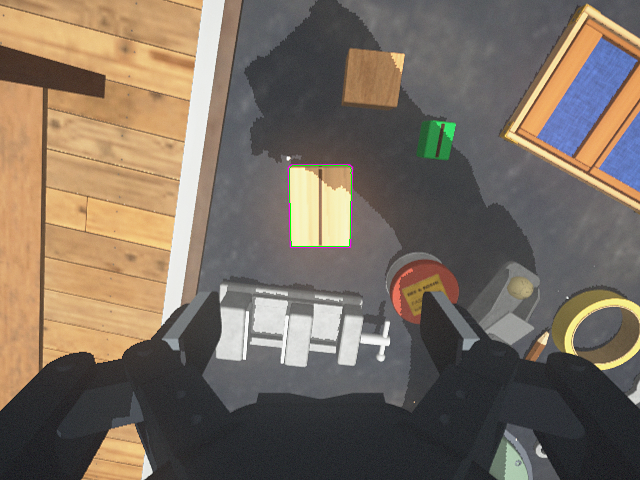

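```bash
cat > tip.py <<'E'
from h import *
import pickle,sys
from scipy.spatial.transform import Rotation as Ro
f,_=pickle.load(open("wl.pkl","rb")); o=bot.observe(); R=Ro.from_euler("xyz",o["tool_rot"])
im=f["pixels"].copy()
for z,c in((0,(0,0,255)),(-.0065,(0,255,255)),(-.013,(0,255,0)),(-.02,(255,0,0)),(-.0317,(255,0,255))):
    for s in(-1,1):
        P=[R.apply([x,s*w/2,z])+o["position"] for x in(-.011,.011) for w in(.085,.114)]
        uv=proj(f,np.array(P)); print(z,s,np.round(uv).astype(int).tolist())
        for q in uv: cv2.circle(im,tuple(int(v) for v in q),2,c,-1)
cv2.imwrite("pics/tip.png",cv2.resize(im[250:450,120:520],None,fx=2,fy=2))
E
python3 tip.py
```

```text
0 -1 [[245, 297], [218, 297], [243, 258], [215, 258]]
0 1 [[405, 298], [432, 298], [408, 259], [436, 259]]
-0.0065 -1 [[243, 303], [214, 303], [240, 263], [211, 263]]
-0.0065 1 [[408, 303], [436, 303], [411, 263], [441, 263]]
-0.013 -1 [[240, 309], [210, 309], [237, 268], [206, 268]]
-0.013 1 [[411, 310], [441, 310], [415, 268], [445, 268]]
-0.02 -1 [[236, 316], [206, 316], [233, 273], [201, 273]]
-0.02 1 [[415, 317], [446, 317], [419, 274], [451, 274]]
-0.0317 -1 [[230, 330], [197, 330], [226, 284], [192, 284]]
-0.0317 1 [[422, 330], [455, 330], [426, 285], [461, 285]]
```

View pics/tip.png

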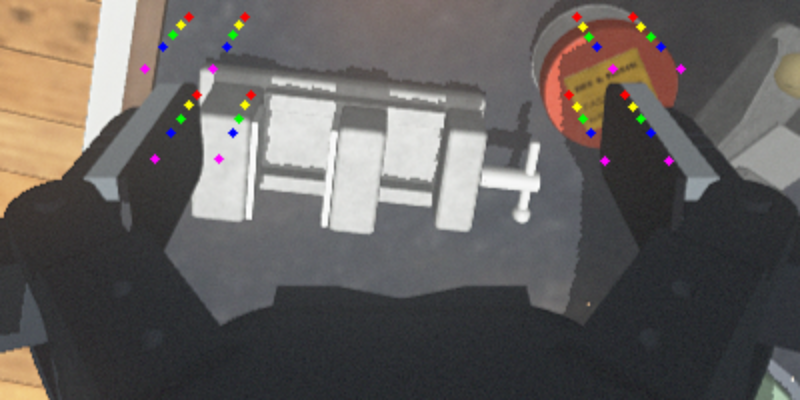

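```bash
python3 plan.py .3789,.2640,.012,.241; python3 -m handwheel '[[0.02,-0.06,1,0,0,0],[0,0,1,0,0,0],[0,0,1,0,0,0],[0,0,1,0,0,0],[0,0,1,0,0,0],[0,0,1,0,0,0],[0,0,1,0,0,0],[0,0,0.9,0,0,0]]'; python3 -m handwheel '[[0,0,0,0,0,0]]'; python3 - <<'E'
from h import *
f=bot.grab_frame("scene"); cv2.imwrite("pics/s1.png",cv2.resize(f["pixels"][130:310,60:300],None,fx=3,fy=3,interpolation=cv2.INTER_CUBIC))
f=bot.grab_frame("wrist"); cv2.imwrite("pics/w1.png",f["pixels"])
E
```

```text
now [0.3794 0.2613 0.2102] [3.1413e+00 1.0000e-04 2.3980e-01] q [-0.31  0.29 -0.52  2.    0.18  0.9  -2.25] t 5.5 w 0.0853 F [-0.  -0.2 -0.5]
-> (0.3789, 0.264, 0.012, 0.241) turn [ 0.      0.     -0.0002] rows>=0.0 shift [ 0.008 -0.109  7.928] rows>=7.9
clock: 6.5
position: [0.3798, 0.2624, 0.012]
tool_rot: [3.141, -0.0, 0.239]
force: [-0.0, 0.5, -0.5]
grip_width: 0.0856
clock: 6.62
position: [0.379, 0.2624, 0.0119]
tool_rot: [3.14, 0.002, 0.24]
force: [-0.4, 0.5, 0.7]
grip_width: 0.0852
```

View pics/s1.png

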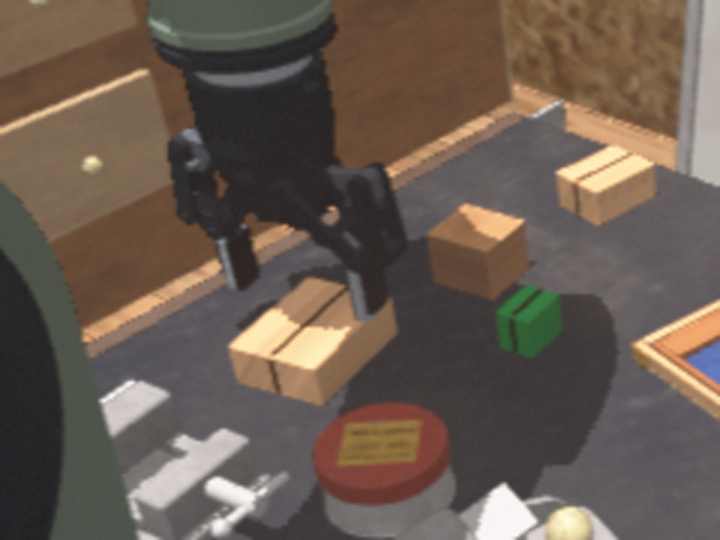

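View pics/w1.png

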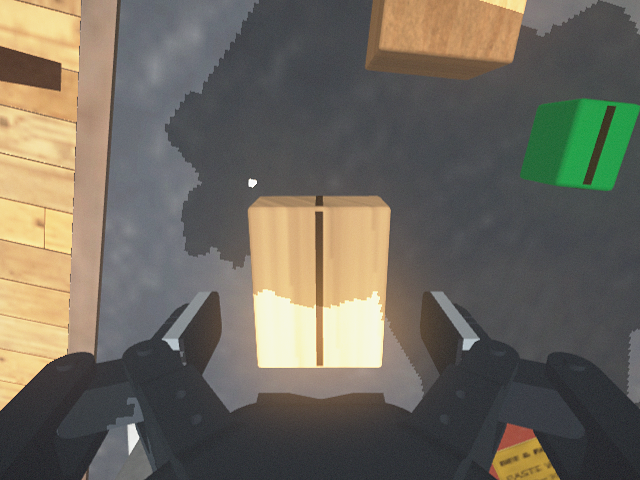

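```bash
python3 - <<'E'
from h import *
import pickle
fs,ft,_=pickle.load(open("d.pkl","rb"))
from scipy.spatial.transform import Rotation as Ro
o=bot.observe(); R=Ro.from_euler("xyz",o["tool_rot"]); print(o["position"])
for z in (0,-.013,-.02,-.03):
  for s in(-1,1):
    P=[R.apply([x,s*w/2,z])+o["position"] for x in(-.011,.011) for w in(.085,.105)]
    print(z,s,np.round((proj(fs,np.array(P))-[60,130])*3).astype(int).tolist())
E
```

```text
[0.37972081 0.26317037 0.01330633]
0 -1 [[248, 333], [235, 330], [269, 315], [257, 312]]
0 1 [[361, 363], [375, 367], [381, 344], [395, 347]]
-0.013 -1 [[244, 317], [231, 314], [265, 299], [253, 295]]
-0.013 1 [[358, 347], [372, 350], [378, 327], [392, 331]]
-0.02 -1 [[241, 308], [228, 305], [263, 290], [250, 286]]
-0.02 1 [[356, 337], [370, 341], [376, 318], [390, 322]]
-0.03 -1 [[238, 295], [225, 292], [260, 277], [247, 274]]
-0.03 1 [[353, 324], [367, 328], [374, 305], [387, 308]]
```

```bash
python3 -m handwheel '[[0,0,-1,0,0,0],[0,0,-1,0,0,0],[0,0,0,0,0,0]]' -0.5; cat > tt.py <<'E'
from h import *
import sys
from scipy.spatial.transform import Rotation as Ro
f=bot.grab_frame("wrist");o=bot.observe(); R=Ro.from_euler("xyz",o["tool_rot"]); w=o["grip_width"]; im=f["pixels"].copy()
print(w,o["position"],o["clock"])
for z,c in((0,(0,0,255)),(-.01,(0,255,255)),(-.02,(0,255,0)),(-.03,(255,0,0))):
    for s in(-1,1):
        uv=proj(f,np.array([R.apply([x,s*w/2,z])+o["position"] for x in(-.011,.011)]))
        cv2.line(im,tuple(int(v) for v in uv[0]),tuple(int(v) for v in uv[1]),c,1)
cv2.imwrite(sys.argv[1],cv2.resize(im[230:430,140:500],None,fx=2,fy=2))
E
python3 tt.py pics/t1.png;  python3 -m handwheel '[[0,0,0,0,0,0],[0,0,0,0,0,0],[0,0,0,0,0,0],[0,0,0,0,0,0]]' 1;python3 tt.py pics/t2.png
```

```text
clock: 7.1
position: [0.3808, 0.2638, 0.0651]
tool_rot: [-3.14, -0.004, 0.239]
force: [-0.2, -0.2, -0.8]
grip_width: 0.0642
0.0641413614623764 [0.3803341  0.26349389 0.06408819] 7.15
clock: 7.65
position: [0.3793, 0.2634, 0.0625]
tool_rot: [3.141, 0.0, 0.24]
force: [0.6, 0.4, -0.1]
grip_width: 0.0002
-0.0002582875185344141 [0.3792652  0.26341785 0.06254899] 7.7
```

View pics/t1.png

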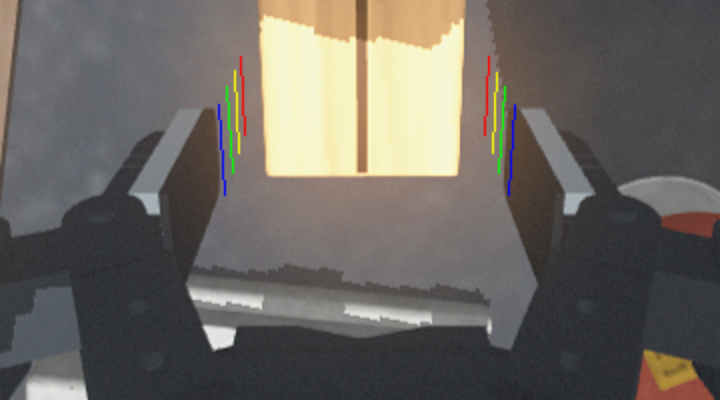

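View pics/t2.png

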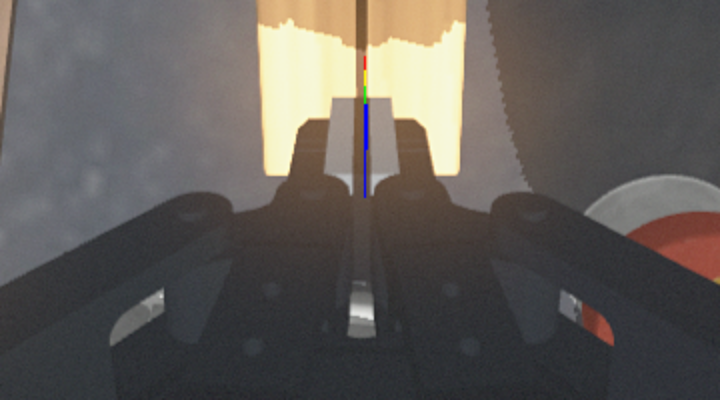

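```bash
python3 -m handwheel '[[0,0,0.6,0,0,0],[0,0,0.52,0,0,0],[0,0,0,0,0,0]]'; python3 - <<'E'
from h import *
f=bot.grab_frame("scene"); cv2.imwrite("pics/s2.png",cv2.resize(f["pixels"][170:280,110:230],None,fx=5,fy=5,interpolation=cv2.INTER_CUBIC))
from scipy.spatial.transform import Rotation as Ro
o=bot.observe(); R=Ro.from_euler("xyz",o["tool_rot"]); print(o["position"],o["force"])
for z in (0,-.01,-.02,-.03):
    P=[R.apply([x,y,z])+o["position"] for x,y in((0,0),(-.011,.01),(.011,.01))]
    print(z,np.round((proj(f,np.array(P))-[110,170])*5).astype(int).tolist())
E
```

```text
clock: 8.07
position: [0.3786, 0.263, 0.0334]
tool_rot: [3.141, 0.002, 0.241]
force: [-0.5, -0.9, 0.6]
grip_width: 0.0003
[0.37887294 0.26325425 0.03399359] [ 0.31866417  0.74653168 -0.28189232]
0 [[262, 321], [267, 343], [302, 311]]
-0.01 [[257, 299], [262, 321], [297, 290]]
-0.02 [[252, 277], [257, 299], [292, 268]]
-0.03 [[247, 255], [251, 276], [287, 245]]
```

View pics/s2.png

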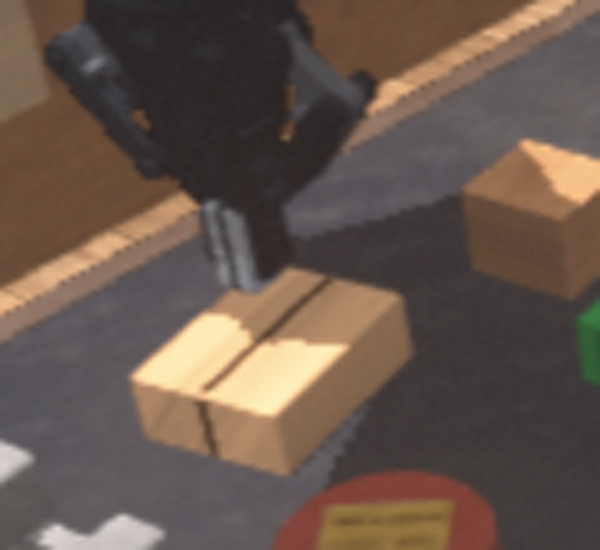

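```bash
python3 -m handwheel '[[0,0,0,0,0,0],[0,0,0,0,0,0],[0,0,0,0,0,0],[0,0,0.8,0,0,0],[0,0,0.7,0,0,0],[0,0,0,0,0,0]]' -1; python3 - <<'E'
from h import *
f=bot.grab_frame("scene"); cv2.imwrite("pics/s3.png",cv2.resize(f["pixels"][170:280,110:230],None,fx=5,fy=5,interpolation=cv2.INTER_CUBIC))
E
```

```text
clock: 8.88
position: [0.3788, 0.2631, -0.0034]
tool_rot: [3.141, 0.001, 0.24]
force: [0.4, 0.3, 0.3]
grip_width: 0.0856
```

View pics/s3.png

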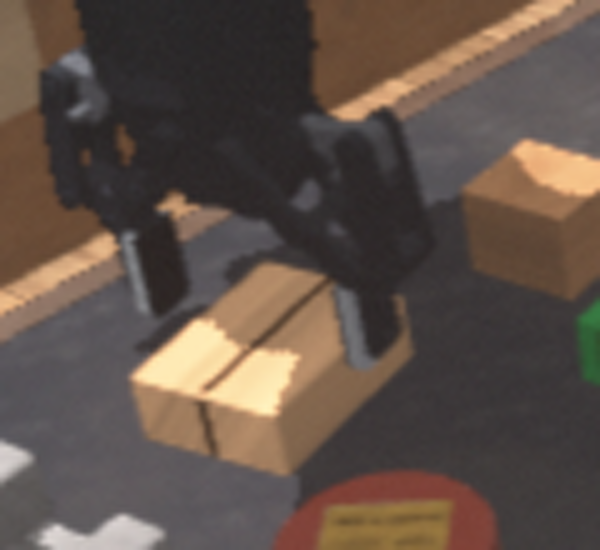

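```bash
python3 -m handwheel '[[0,0,0.26,0,0,0],[0,0,0.26,0,0,0],[0,0,0,0,0,0]]' -1 60 ; python3 -m handwheel '[[0,0,0,0,0,0],[0,0,0,0,0,0],[0,0,0,0,0,0]]' 1; python3 - <<'E'
from h import *
f=bot.grab_frame("scene"); cv2.imwrite("pics/s4.png",cv2.resize(f["pixels"][170:280,110:230],None,fx=5,fy=5,interpolation=cv2.INTER_CUBIC))
E
```

```text
clock: 9.3
position: [0.3792, 0.2633, -0.0161]
tool_rot: [3.141, 0.0, 0.24]
force: [0.3, -0.5, -0.3]
grip_width: 0.0854
clock: 9.68
position: [0.3795, 0.2635, -0.0154]
tool_rot: [-3.141, -0.0, 0.24]
force: [-2.7, -1.9, 8.6]
grip_width: 0.0625
```

View pics/s4.png

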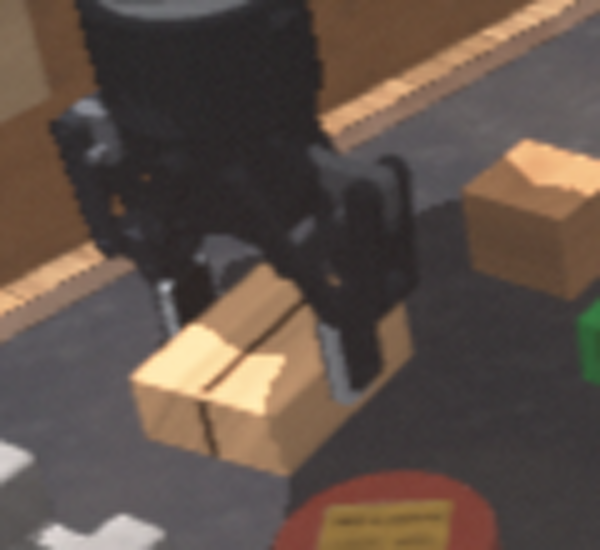

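```bash
python3 plan.py .379,.2635,.1,.24 .5258,-.0598,.1,-.222; python3 -m handwheel '[[0,0,-0.6,0,0,0],[0,0,-1,0,0,0],[0,0,-1,0,0,0],[0,0,-1,0,0,0],[0,0,-1,0,0,0]]'; python3 plan.py .5258,-.0598,.1,-.222
```

```text
now [ 0.3795  0.2635 -0.0154] [-3.1415e+00 -4.0000e-04  2.4000e-01] q [-0.56  0.68 -0.23  2.15  0.42  0.36 -2.47] t 9.72 w 0.0628 F [-1.  -0.7  8.2]
-> (0.379, 0.2635, 0.1, 0.24) turn [-0.     -0.0001  0.    ] rows>=0.0 shift [-1.800e-02 -4.000e-03 -4.615e+00] rows>=4.6
-> (0.5258, -0.0598, 0.1, -0.222) turn [ 0.     -0.      0.0735] rows>=2.5 shift [ 8.575 11.322  0.   ] rows>=11.3
clock: 10.35
position: [0.3793, 0.2633, 0.101]
tool_rot: [-3.141, -0.001, 0.24]
force: [0.3, -0.3, -0.7]
grip_width: 0.0626
now [0.3793 0.2633 0.101 ] [-3.1414e+00 -5.0000e-04  2.3990e-01] q [-0.44  0.46 -0.38  2.1   0.28  0.63 -2.34] t 10.35 w 0.0626 F [ 0.3 -0.3 -0.7]
-> (0.5258, -0.0598, 0.1, -0.222) turn [-0.     -0.0001  0.0735] rows>=2.5 shift [ 8.56  11.315  0.041] rows>=11.3
```

```bash
python3 -m handwheel '[[0,0,0,0,0,0.0245],[0,0,0,0,0,0.0245],[0,0,0,0,0,0.0245],[0.71,0.94,0,0,0,0],[0.71,0.94,0,0,0,0],[0.71,0.94,0,0,0,0],[0.71,0.94,0,0,0,0],[0.71,0.94,0,0,0,0]]';  python3 -m handwheel '[[0.71,0.94,0,0,0,0],[0.71,0.94,0,0,0,0],[0.71,0.94,0,0,0,0],[0.71,0.94,0,0,0,0],[0.71,0.94,0,0,0,0],[0.71,0.94,0,0,0,0],[0,0,0,0,0,0]]'; python3 plan.py .5258,-.0598,.1,-.222; python3 - <<'E'
from h import *
f=bot.grab_frame("wrist"); cv2.imwrite("pics/w5.png",f["pixels"])
import pickle; pickle.dump(f,open("w5.pkl","wb"))
E
```

```text
clock: 11.35
position: [0.4403, 0.1286, 0.1001]
tool_rot: [-3.14, 0.0, -0.222]
force: [-1.0, 1.1, -1.4]
grip_width: 0.063
clock: 12.22
position: [0.5134, -0.0336, 0.1]
tool_rot: [-3.141, -0.001, -0.225]
force: [-0.4, 1.3, -0.2]
grip_width: 0.0629
now [ 0.5134 -0.0336  0.1   ] [-3.1412e+00 -6.0000e-04 -2.2480e-01] q [-0.06  0.51  0.02  1.99 -0.02  0.65 -1.83] t 12.22 w 0.0629 F [-0.4  1.3 -0.2]
-> (0.5258, -0.0598, 0.1, -0.222) turn [-0.0001 -0.0001 -0.0004] rows>=0.0 shift [0.715 0.914 0.001] rows>=0.9
```

View pics/w5.png

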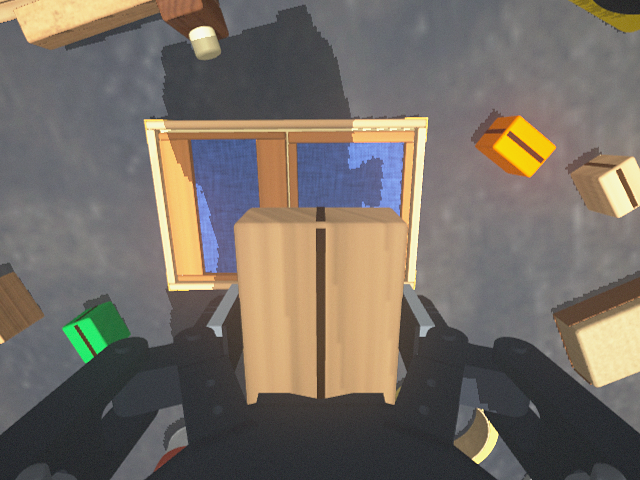

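```bash
python3 - <<'E'
from h import *
import pickle
from scipy.spatial.transform import Rotation as Ro
f=pickle.load(open("w5.pkl","rb")); o=bot.observe(); R=Ro.from_euler("xyz",o["tool_rot"])
W=ray(f,[[146,119],[428,118],[415,290],[168,291]],.014); print(np.round(W,4), W[[0,1]].mean(0),"centre",W.mean(0), "yaw",np.arctan2(*(W[0]-W[1])[[0,1]]), [np.linalg.norm(W[i]-W[(i+1)%4]) for i in range(4)])
for z in(.044,.0455,.047):
    B=ray(f,[[237,222],[408,222],[320,222],[237,208]],o["position"][2]+z); print(z,np.round(R.inv().apply(B-o["position"]),4).tolist())
E
```

```text
[[ 0.6214  0.0681  0.014 ]
 [ 0.578  -0.1241  0.014 ]
 [ 0.4499 -0.096   0.014 ]
 [ 0.4934  0.0986  0.014 ]] [ 0.59970582 -0.02802965  0.014     ] centre [ 0.53566889 -0.01336712  0.014     ] yaw 0.22189740414699918 [np.float64(0.1970510166044543), np.float64(0.13118172401235648), np.float64(0.19936780273952925), np.float64(0.13160495531083982)]
0.044 [[0.0416, -0.0302, -0.044], [0.0416, 0.0322, -0.044], [0.0416, 0.0001, -0.044], [0.0468, -0.0298, -0.044]]
0.0455 [[0.042, -0.0298, -0.0455], [0.0419, 0.0318, -0.0455], [0.042, 0.0001, -0.0455], [0.0472, -0.0295, -0.0455]]
0.047 [[0.0424, -0.0294, -0.047], [0.0423, 0.0314, -0.047], [0.0423, 0.0001, -0.047], [0.0475, -0.0291, -0.047]]
```

```bash
python3 -m handwheel '[[0.71,0.9,0,0,0,0],[0,0,1,0,0,0],[0,0,1,0,0,0],[0,0,1,0,0,0],[0,0,0.9,0,0,0],[0,0,0.2,0,0,0],[0,0,0,0,0,0]]'; python3 plan.py .5257,-.0594,-.0075,-.222
```

```text
clock: 13.15
position: [0.5254, -0.057, -0.0028]
tool_rot: [-3.141, 0.0, -0.221]
force: [-0.5, -0.3, -0.4]
grip_width: 0.0629
now [ 0.5254 -0.057  -0.0028] [-3.1412e+00  1.0000e-04 -2.2130e-01] q [-0.01  0.7   0.01  1.99 -0.01  0.45 -1.78] t 13.15 w 0.0629 F [-0.5 -0.3 -0.4]
-> (0.5257, -0.0594, -0.0075, -0.222) turn [-0.0001  0.      0.0001] rows>=0.0 shift [0.034 0.089 0.19 ] rows>=0.2
```

```bash
python3 -m handwheel '[[0.03,0.07,0.1,0,0,0],[0,0,0.06,0,0,0],[0,0,0,0,0,0]]'; python3 plan.py .5257,-.0594,-.0075,-.222
```

```text
clock: 13.52
position: [0.5258, -0.0595, -0.0071]
tool_rot: [-3.142, -0.0, -0.222]
force: [0.3, 0.7, -1.4]
grip_width: 0.0624
now [ 0.5258 -0.0595 -0.0071] [-3.1415e+00 -2.0000e-04 -2.2190e-01] q [-0.01  0.71  0.01  1.99 -0.01  0.44 -1.78] t 13.53 w 0.0624 F [ 0.3  0.7 -1.4]
-> (0.5257, -0.0594, -0.0075, -0.222) turn [-0. -0.  0.] rows>=0.0 shift [-0.003 -0.002  0.015] rows>=0.0
```

```bash
python3 -m handwheel '[[0,0,0.04,0,0,0],[0,0,0,0,0,0]]';python3 -m handwheel '[[0,0,0,0,0,0],[0,0,0,0,0,0],[0,0,0,0,0,0],[0,0,-0.5,0,0,0],[0,0,-1,0,0,0],[0,0,-1,0,0,0],[0,0,-1,0,0,0],[0,0,-1,0,0,0]]' -1; python3 -m handwheel '[[0,0,-1,0,0,0],[0,0,-1,0,0,0],[0,0,-1,0,0,0],[0,0,-1,0,0,0],[0,0,0,0,0,0]]'; python3 w.py large_block .5257 -.0594 -.222 0.008 w6;python3 plan.py .6364,.238,.21,-.13
```

```text
clock: 13.78
position: [0.5258, -0.0595, -0.0074]
tool_rot: [-3.141, -0.0, -0.222]
force: [-5.6, 1.3, 20.1]
grip_width: 0.0625
clock: 14.78
position: [0.5257, -0.0595, 0.1059]
tool_rot: [-3.141, -0.001, -0.222]
force: [-0.5, -0.5, -0.2]
grip_width: 0.0851
clock: 15.4
position: [0.5264, -0.0595, 0.2065]
tool_rot: [-3.141, -0.003, -0.222]
force: [-1.2, 0.3, -0.2]
grip_width: 0.0852
[(0.87, array([318., 205.]), 5349), (0.69, array([ 22., 168.]), 2805), (0.48, array([530., 292.]), 6041), (0.26, array([498., 190.]), 1379)]
fit [ 0.5251 -0.058  -0.2221] 0.0025
now [ 0.5255 -0.0594  0.2045] [-3.1415e+00 -4.0000e-04 -2.2190e-01] q [-0.02  0.38  0.03  1.86 -0.01  0.9  -1.78] t 15.5 w 0.0856 F [-0.4 -0.1 -0.5]
-> (0.6364, 0.238, 0.21, -0.13) turn [-0.     -0.0001 -0.0146] rows>=0.5 shift [  2.856 -12.372  -0.221] rows>=12.4
```

View pics/w6.png

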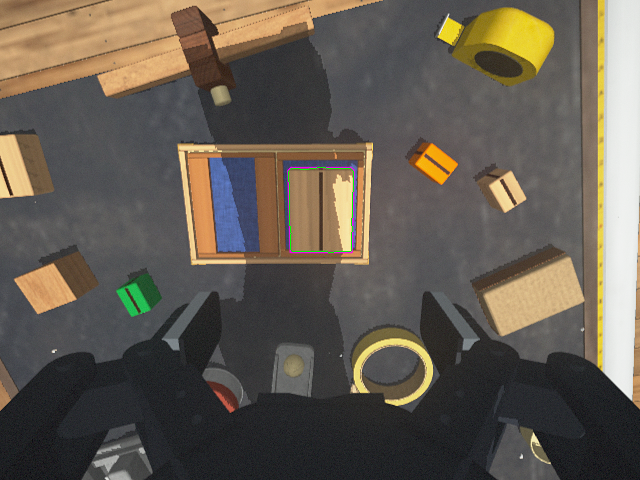

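```bash
python3 -m handwheel '[[0,0,0,0,0,-0.0286],[0,0,0,0,0,-0.0286],[0,0,0,0,0,-0.0286],[0,0,0,0,0,-0.0286],[0,0,0,0,0,-0.0286],[0,0,0,0,0,-0.0286],[0,0,0,0,0,-0.0286],[0,0,0,0,0,-0.0286]]';python3 -m handwheel '[[0,0,0,0,0,-0.0286],[0,0,0,0,0,-0.0286],[0,0,0,0,0,-0.0286],[0,0,0,0,0,-0.0286],[0,0,0,0,0,-0.0286],[0,0,0,0,0,-0.0286],[0,0,0,0,0,-0.0286],[0,0,0,0,0,-0.0286]]'; python3 -m handwheel '[[0,0,0,0,0,-0.0286],[0,0,0,0,0,-0.0286],[0,0,0,0,0,0]]'; python3 plan.py .6364,.238,.21,3.01
```

```text
clock: 16.5
position: [0.5251, -0.0594, 0.2034]
tool_rot: [-3.14, 0.0, 1.222]
force: [0.2, -0.6, -0.3]
grip_width: 0.0854
clock: 17.5
position: [0.5251, -0.0594, 0.2035]
tool_rot: [-3.141, -0.001, 2.659]
force: [-0.3, 0.0, 0.3]
grip_width: 0.0854
clock: 17.88
position: [0.5252, -0.0595, 0.2035]
tool_rot: [3.141, -0.001, 3.012]
force: [-0.2, -0.4, 0.3]
grip_width: 0.0856
now [ 0.5252 -0.0595  0.2035] [ 3.1410e+00 -1.3000e-03  3.0117e+00] q [ 0.52  0.45 -0.7   1.83  0.34  0.98  1.12] t 17.88 w 0.0856 F [-0.2 -0.4  0.3]
-> (0.6364, 0.238, 0.21, 3.01) turn [ 0.0001 -0.0002  0.0003] rows>=0.0 shift [-2.846 12.382 -0.26 ] rows>=12.4
```

```bash
python3 -m handwheel '[[-0.22,0.95,-0.02,0,0,0],[-0.22,0.95,-0.02,0,0,0],[-0.22,0.95,-0.02,0,0,0],[-0.22,0.95,-0.02,0,0,0],[-0.22,0.95,-0.02,0,0,0],[-0.22,0.95,-0.02,0,0,0],[-0.22,0.95,-0.02,0,0,0],[-0.22,0.95,-0.02,0,0,0]]';python3 -m handwheel '[[-0.22,0.95,-0.02,0,0,0],[-0.22,0.95,-0.02,0,0,0],[-0.22,0.95,-0.02,0,0,0],[-0.22,0.95,-0.02,0,0,0],[-0.2,0.95,0,0,0,0],[0,0,0,0,0,0]]'; python3 w.py medium_block .6364 .238 3.01 0 w7;python3 plan.py .6364,.238,.03,3.01
```

```text
clock: 18.88
position: [0.5937, 0.1241, 0.2077]
tool_rot: [-3.141, -0.001, 3.008]
force: [0.0, -0.1, 0.3]
grip_width: 0.0853
clock: 19.62
position: [0.6352, 0.2396, 0.2094]
tool_rot: [3.141, -0.001, 3.011]
force: [-0.7, 0.6, -0.0]
grip_width: 0.0855
[(0.68, array([319., 206.]), 2541)]
fit [0.638  0.2397 3.0036] 0.0032
now [0.6354 0.2372 0.2097] [-3.1408e+00 -6.0000e-04  3.0103e+00] q [-0.05  0.68 -0.66  1.42  0.43  1.19  0.67] t 19.73 w 0.0856 F [-0.5  0.1 -0.1]
-> (0.6364, 0.238, 0.03, 3.01) turn [-0.0001 -0.0001  0.0001] rows>=0.0 shift [-0.034  0.035  7.187] rows>=7.2
```

View pics/w7.png

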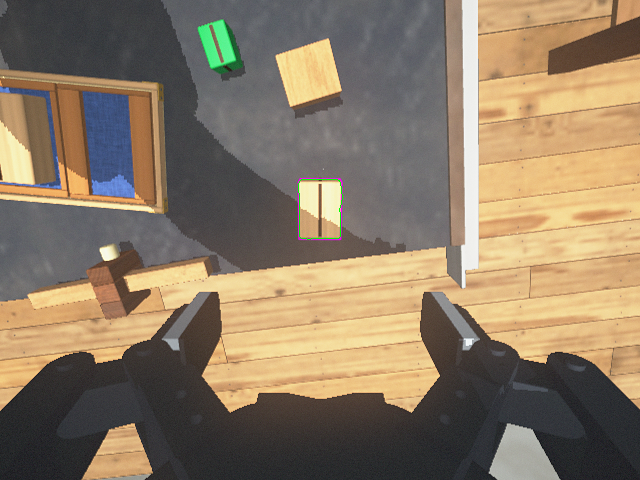

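```bash
python3 -m handwheel '[[-0.07,0.05,1,0,0,0.001],[0,0,1,0,0,0],[0,0,1,0,0,0],[0,0,1,0,0,0],[0,0,1,0,0,0],[0,0,1,0,0,0],[0,0,1,0,0,0],[0,0,1,0,0,0]]';python3 -m handwheel '[[0,0,0.5,0,0,0],[0,0,0.4,0,0,0],[0,0,0,0,0,0]]'; python3 plan.py .6372,.2385,-.013,3.006
```

```text
clock: 20.72
position: [0.6378, 0.2375, 0.0093]
tool_rot: [-3.141, 0.0, 3.004]
force: [0.1, 0.3, -0.6]
grip_width: 0.0848
clock: 21.1
position: [0.6375, 0.2386, -0.0126]
tool_rot: [-3.141, -0.0, 3.006]
force: [-0.5, 0.7, -0.1]
grip_width: 0.0855
now [ 0.6375  0.2386 -0.0126] [-3.1414e+00 -4.0000e-04  3.0063e+00] q [-0.11  0.94 -0.55  1.54  0.6   0.84  0.55] t 21.1 w 0.0855 F [-0.5  0.7 -0.1]
-> (0.6372, 0.2385, -0.013, 3.006) turn [-0.     -0.0001  0.    ] rows>=0.0 shift [ 0.013 -0.007  0.018] rows>=0.0
```

Close, lift and look.

```bash
python3 -m handwheel '[[0,0,0,0,0,0],[0,0,0,0,0,0],[0,0,0,0,0,0],[0,0,0,0,0,0]]' 1 50; python3 -m handwheel '[[0,0,-0.6,0,0,0],[0,0,-1,0,0,0],[0,0,-1,0,0,0],[0,0,-1,0,0,0],[0,0,-1,0,0,0],[0,0,-1,0,0,0],[0,0,0,0,0,0]]'; python3 plan.py .5257,-.0595,.125,2.9196;  python3 - <<'E'
from h import *
f=bot.grab_frame("wrist"); cv2.imwrite("pics/w8.png",f["pixels"])
import pickle; pickle.dump(f,open("w8.pkl","wb"))
E
```

```text
clock: 21.6
position: [0.6381, 0.2389, -0.0116]
tool_rot: [3.141, 0.001, 3.006]
force: [-0.7, -1.4, 6.2]
grip_width: 0.0425
clock: 22.48
position: [0.6387, 0.2392, 0.1313]
tool_rot: [3.14, 0.004, 3.006]
force: [0.2, 0.0, -1.5]
grip_width: 0.0429
now [0.6387 0.2392 0.1313] [3.1396 0.0036 3.0064] q [-0.07  0.76 -0.63  1.48  0.49  1.05  0.63] t 22.48 w 0.0429 F [ 0.2  0.  -1.5]
-> (0.5257, -0.0595, 0.125, 2.9196) turn [0.0003 0.0006 0.0138] rows>=0.5 shift [  1.779 -12.651   0.252] rows>=12.7
```

View pics/w8.png

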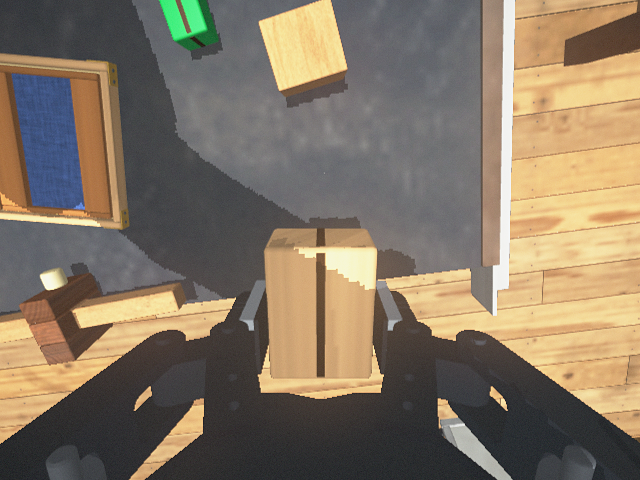

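```bash
cat > hand.py <<'E'
from h import *
import pickle,sys,json
from scipy.spatial.transform import Rotation as Ro
f=pickle.load(open(sys.argv[1],"rb")); o=bot.observe(); R=Ro.from_euler("xyz",o["tool_rot"]); print(o["position"],o["tool_rot"])
for z in map(float,sys.argv[3].split(",")):
    B=ray(f,json.loads(sys.argv[2]),o["position"][2]+z); print(z,np.round(R.inv().apply(B-o["position"]),4).tolist())
E
python3 hand.py w8.pkl '[[265,247],[377,248],[270,377],[372,377],[321,247],[321,377]]' .041,.0425,.044
```

```text
[0.63818107 0.23883844 0.12972396] [3.14058948e+00 2.15383950e-03 3.00638150e+00]
0.041 [[0.0298, -0.02, -0.0411], [0.0294, 0.0234, -0.041], [-0.03, -0.0206, -0.041], [-0.0301, 0.024, -0.0409], [0.0298, 0.0017, -0.0411], [-0.03, 0.0017, -0.0409]]
0.0425 [[0.0303, -0.0197, -0.0426], [0.0299, 0.0231, -0.0425], [-0.0288, -0.0203, -0.0425], [-0.0289, 0.0237, -0.0424], [0.0303, 0.0017, -0.0426], [-0.0288, 0.0017, -0.0424]]
0.044 [[0.0308, -0.0195, -0.0441], [0.0304, 0.0228, -0.044], [-0.0275, -0.0201, -0.044], [-0.0277, 0.0234, -0.0439], [0.0308, 0.0017, -0.0441], [-0.0276, 0.0017, -0.0439]]
```

```bash
python3 -m handwheel '[[0,0,0,0,0,0.0138],[0.14,-0.97,0,0,0,0],[0.14,-0.97,0,0,0,0],[0.14,-0.97,0,0,0,0],[0.14,-0.97,0,0,0,0],[0.14,-0.97,0,0,0,0],[0.14,-0.97,0,0,0,0],[0.14,-0.97,0,0,0,0]]';  python3 -m handwheel '[[0.14,-0.97,0,0,0,0],[0.14,-0.97,0,0,0,0],[0.14,-0.97,0,0,0,0],[0.14,-0.97,0,0,0,0],[0.14,-0.97,0,0,0,0],[0,0,0,0,0,0]]';python3 plan.py .5257,-.0595,.0275,2.9196;  python3 - <<'E'
from h import *
f=bot.grab_frame("wrist"); cv2.imwrite("pics/w9.png",f["pixels"])
import pickle; pickle.dump(f,open("w9.pkl","wb"))
E
```

```text
clock: 23.52
position: [0.5757, 0.0776, 0.1276]
tool_rot: [-3.141, -0.001, 2.92]
force: [0.2, 0.6, -1.5]
grip_width: 0.0431
clock: 24.28
position: [0.5318, -0.0379, 0.1275]
tool_rot: [-3.141, -0.001, 2.917]
force: [1.6, 0.7, -1.0]
grip_width: 0.0431
now [ 0.5318 -0.0379  0.1275] [-3.1405e+00 -8.0000e-04  2.9173e+00] q [ 0.43  0.56 -0.64  1.89  0.44  0.84  0.9 ] t 24.27 w 0.0431 F [ 1.6  0.7 -1. ]
-> (0.5257, -0.0595, 0.0275, 2.9196) turn [-0.0002 -0.0001 -0.0004] rows>=0.0 shift [ 0.049 -0.897  4.001] rows>=4.0
```

View pics/w9.png

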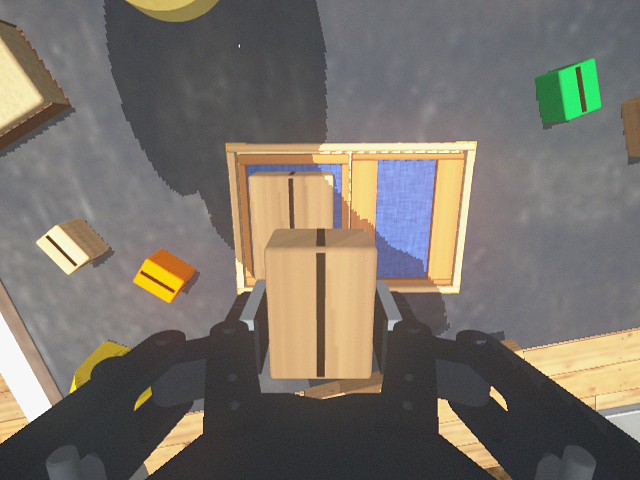

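```bash
python3 hand.py w9.pkl '[[249,181],[334,180],[292,180],[292,225]]' -.0895; python3 hand.py w9.pkl '[[265,247],[377,248],[270,377],[372,377],[321,249],[320,377]]' .041;  python3 - <<'E'
import cv2;i=cv2.imread("pics/w9.png");cv2.imwrite("pics/w9c.png",cv2.resize(i[150:260,220:400],None,fx=4,fy=4,interpolation=cv2.INTER_CUBIC))
E
```

```text
[ 0.53234051 -0.03657219  0.12768685] [-3.14133386e+00 -3.66945203e-04  2.91853917e+00]
-0.0895 [[0.0397, -0.0533, 0.0895], [0.0404, 0.0099, 0.0895], [0.0404, -0.0213, 0.0895], [0.0059, -0.0222, 0.0895]]
[ 0.53234051 -0.03657219  0.12768685] [-3.14133386e+00 -3.66945203e-04  2.91853917e+00]
0.041 [[0.0311, -0.0215, -0.041], [0.0306, 0.0213, -0.041], [-0.0277, -0.0221, -0.041], [-0.0278, 0.0218, -0.041], [0.0303, -0.0001, -0.041], [-0.0278, -0.0006, -0.041]]
```

View pics/w9c.png

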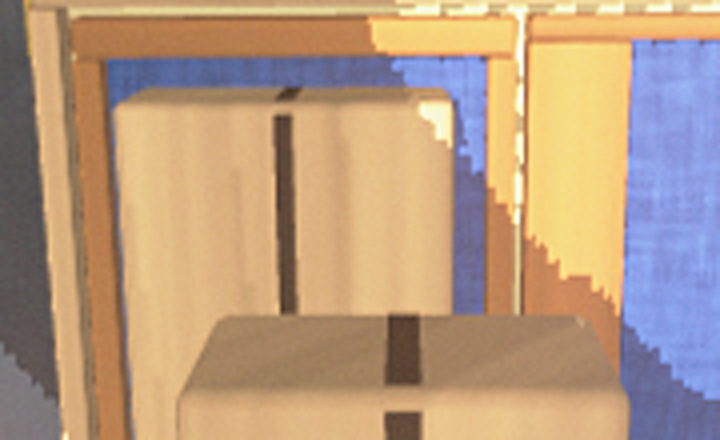

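```bash
python3 -m handwheel '[[0.02,-0.88,0,0,0,0],[0,0,0,0,0,0],[0,0,1,0,0,0],[0,0,1,0,0,0],[0,0,1,0,0,0],[0,0,0.9,0,0,0],[0,0,0,0,0,0]]';python3 plan.py .5257,-.0595,.0265,2.9196;
```

```text
clock: 25.2
position: [0.5267, -0.056, 0.0292]
tool_rot: [3.141, -0.002, 2.921]
force: [-0.2, -0.4, -0.0]
grip_width: 0.0433
now [ 0.5267 -0.056   0.0292] [ 3.1413e+00 -2.4000e-03  2.9212e+00] q [ 0.39  0.7  -0.54  1.96  0.58  0.65  0.82] t 25.2 w 0.0433 F [-0.2 -0.4 -0. ]
-> (0.5257, -0.0595, 0.0265, 2.9196) turn [ 0.     -0.0004  0.0003] rows>=0.0 shift [ 0.009 -0.145  0.106] rows>=0.1
```

```bash
python3 -m handwheel '[[0,0,0,0,0,0],[0,0,0,0,0,0]]';python3 plan.py .5257,-.0595,.0265,2.9196;
```

```text
clock: 25.45
position: [0.5279, -0.0572, 0.0311]
tool_rot: [3.141, 0.001, 2.92]
force: [1.1, -0.2, -0.8]
grip_width: 0.0434
now [ 0.5279 -0.0572  0.0311] [3.1414e+00 1.3000e-03 2.9198e+00] q [ 0.39  0.69 -0.54  1.96  0.58  0.65  0.83] t 25.45 w 0.0434 F [ 1.1 -0.2 -0.8]
-> (0.5257, -0.0595, 0.0265, 2.9196) turn [0.     0.0002 0.    ] rows>=0.0 shift [ 0.067 -0.109  0.184] rows>=0.2
```

```bash
python3 -m handwheel '[[0.04,-0.09,0.08,0,0,0],[0,0,0,0,0,0]]';python3 -m handwheel '[[0,0,0,0,0,0]]';python3 -m handwheel '[[0,0,0,0,0,0]]';python3 plan.py .5257,-.0595,.0265,2.9196;
```

```text
clock: 25.7
position: [0.5258, -0.0597, 0.0283]
tool_rot: [-3.141, 0.0, 2.919]
force: [1.1, -0.2, -0.9]
grip_width: 0.043
clock: 25.82
position: [0.5259, -0.0594, 0.0283]
tool_rot: [3.142, 0.0, 2.92]
force: [-0.4, -0.4, -0.9]
grip_width: 0.0431
clock: 25.95
position: [0.5259, -0.0593, 0.0283]
tool_rot: [3.142, 0.0, 2.92]
force: [0.3, -1.1, -0.9]
grip_width: 0.0429
now [ 0.5259 -0.0593  0.0283] [3.1415e+00 1.0000e-04 2.9197e+00] q [ 0.39  0.7  -0.54  1.96  0.58  0.64  0.83] t 25.95 w 0.0429 F [ 0.3 -1.1 -0.9]
-> (0.5257, -0.0595, 0.0265, 2.9196) turn [0. 0. 0.] rows>=0.0 shift [ 0.008 -0.011  0.07 ] rows>=0.1
```

```bash
python3 -m handwheel '[[0,0,0.05,0,0,0],[0,0,0,0,0,0]]';python3 -m handwheel '[[0,0,0.04,0,0,0],[0,0,0,0,0,0]]'
```

```text
clock: 26.2
position: [0.5258, -0.0593, 0.0268]
tool_rot: [-3.142, -0.0, 2.92]
force: [-0.5, -0.7, -0.7]
grip_width: 0.0429
clock: 26.45
position: [0.5259, -0.0593, 0.0263]
tool_rot: [-3.141, 0.0, 2.92]
force: [-3.9, -0.7, 10.0]
grip_width: 0.0428
```

```bash
python3 -m handwheel '[[0,0,0,0,0,0],[0,0,0,0,0,0],[0,0,0,0,0,0],[0,0,-0.5,0,0,0],[0,0,-1,0,0,0],[0,0,-1,0,0,0],[0,0,-1,0,0,0],[0,0,-1,0,0,0]]' -1; python3 -m handwheel '[[0,0,-1,0,0,0],[0,0,-1,0,0,0],[0,0,-1,0,0,0],[0,0,0,0,0,0],[0,0,0,0,0,0]]'; python3 w.py medium_block .5257 -.0594 2.92 0.038 w10;python3 plan.py .5014,-.2483,.21,.39 .5014,-.2483,.21,3.54
```

```text
clock: 27.45
position: [0.5258, -0.0592, 0.1401]
tool_rot: [3.141, 0.0, 2.92]
force: [0.6, 0.2, -0.9]
grip_width: 0.0852
clock: 28.08
position: [0.5256, -0.0594, 0.2134]
tool_rot: [-3.141, -0.0, 2.92]
force: [-0.3, 0.7, 0.5]
grip_width: 0.0852
[(0.93, array([320., 210.]), 3026)]
fit [ 0.5256 -0.0576  2.9139] 0.0067
now [ 0.5255 -0.0593  0.2129] [-3.1415e+00 -1.0000e-03  2.9199e+00] q [ 0.53  0.44 -0.71  1.82  0.34  1.    1.03] t 28.18 w 0.0853 F [-0.8  0.3  0.6]
-> (0.5014, -0.2483, 0.21, 0.39) turn [-2.000e-04 -0.000e+00  4.026e-01] rows>=13.6 shift [-3.764  6.626  0.118] rows>=6.6
-> (0.5014, -0.2483, 0.21, 3.54) turn [ 0.     -0.      0.4987] rows>=16.9 shift [0. 0. 0.] rows>=0.0
```

View pics/w10.png

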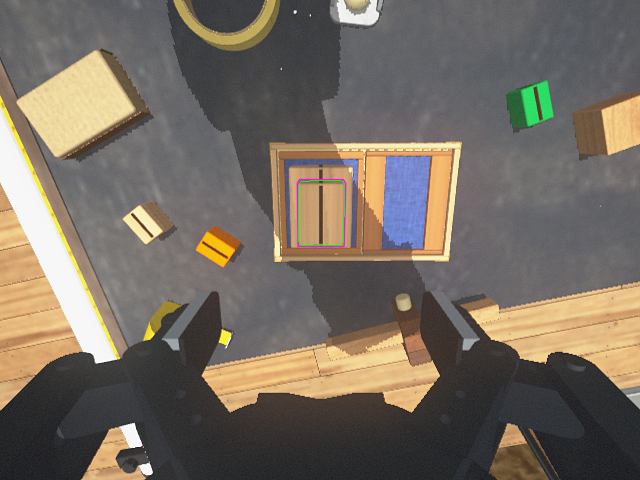

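```bash
python3 -m handwheel '[[0,0,0,0,0,0.0288],[0,0,0,0,0,0.0288],[0,0,0,0,0,0.0288],[0,0,0,0,0,0.0288],[0,0,0,0,0,0.0288],[0,0,0,0,0,0.0288],[0,0,0,0,0,0.0288],[0,0,0,0,0,0.0288]]';python3 -m handwheel '[[0,0,0,0,0,0.0288],[0,0,0,0,0,0.0288],[0,0,0,0,0,0.0288],[0,0,0,0,0,0.0288],[0,0,0,0,0,0.0288],[0,0,0,0,0,0.0288],[0,0,0,0,0,0]]';python3 -m handwheel '[[-0.53,0.94,0,0,0,0],[-0.53,0.94,0,0,0,0],[-0.53,0.94,0,0,0,0],[-0.53,0.94,0,0,0,0],[-0.53,0.94,0,0,0,0],[-0.53,0.94,0,0,0,0],[-0.53,0.94,0,0,0,0],[0,0,0,0,0,0]]'; python3 -m handwheel '[[0,0,0,0,0,0]]';python3 w.py small_block .5014 -.2483 .39 0 w11;python3 plan.py .5014,-.2483,.21,.39
```

```text
clock: 29.18
position: [0.5255, -0.0592, 0.2128]
tool_rot: [-3.14, -0.0, 1.466]
force: [-0.1, -0.4, 0.6]
grip_width: 0.0858
clock: 30.05
position: [0.5256, -0.059, 0.2129]
tool_rot: [-3.141, 0.001, 0.388]
force: [0.4, 0.2, 0.2]
grip_width: 0.0849
clock: 31.05
position: [0.5012, -0.2485, 0.213]
tool_rot: [-3.141, 0.001, 0.388]
force: [0.4, -0.4, 0.5]
grip_width: 0.0856
clock: 31.18
position: [0.5019, -0.246, 0.2131]
tool_rot: [-3.141, 0.0, 0.389]
force: [1.1, 0.2, -0.6]
grip_width: 0.0856
[(0.89, array([320., 206.]), 885), (0.8, array([279., 142.]), 1100)]
fit [ 0.5024 -0.2465  0.4091] 0.0161
now [ 0.5022 -0.2457  0.2133] [-3.1411 -0.      0.389 ] q [ 0.41  0.41 -0.09  1.77  0.04  0.96 -0.87] t 31.27 w 0.0853 F [ 0.1 -0.1 -0.4]
-> (0.5014, -0.2483, 0.21, 0.39) turn [-0.0001 -0.     -0.0002] rows>=0.0 shift [-0.067  0.083  0.133] rows>=0.1
```

View pics/w11.png

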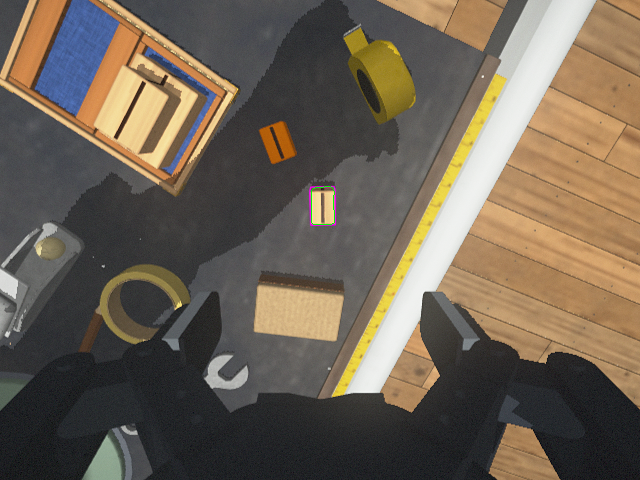

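```bash
python3 -m handwheel '[[0,0.07,1,0,0,-0.0015],[0,0,1,0,0,0],[0,0,1,0,0,0],[0,0,1,0,0,0],[0,0,1,0,0,0],[0,0,1,0,0,0],[0,0,0.5,0,0,0],[0,0,0,0,0,0]]' -0.2;python3 -m handwheel '[[0,0,0,0,0,0]]'; python3 plan.py .502,-.248,-.010,.40; python3 - <<'E'
from h import *
f=bot.grab_frame("wrist"); cv2.imwrite("pics/w12.png",f["pixels"])
E
```

```text
clock: 32.28
position: [0.5025, -0.2478, 0.0506]
tool_rot: [-3.141, 0.001, 0.397]
force: [0.4, 0.1, 0.1]
grip_width: 0.051
clock: 32.4
position: [0.5031, -0.2483, 0.0518]
tool_rot: [3.141, -0.001, 0.396]
force: [0.3, -0.2, 0.5]
grip_width: 0.0515
now [ 0.5031 -0.2483  0.0518] [ 3.1409e+00 -8.0000e-04  3.9610e-01] q [ 0.41  0.64 -0.08  1.89  0.08  0.62 -0.89] t 32.4 w 0.0515 F [ 0.3 -0.2  0.5]
-> (0.502, -0.248, -0.01, 0.4) turn [ 0.0001 -0.0001 -0.0006] rows>=0.0 shift [-0.037 -0.029  2.47 ] rows>=2.5
```

View pics/w12.png

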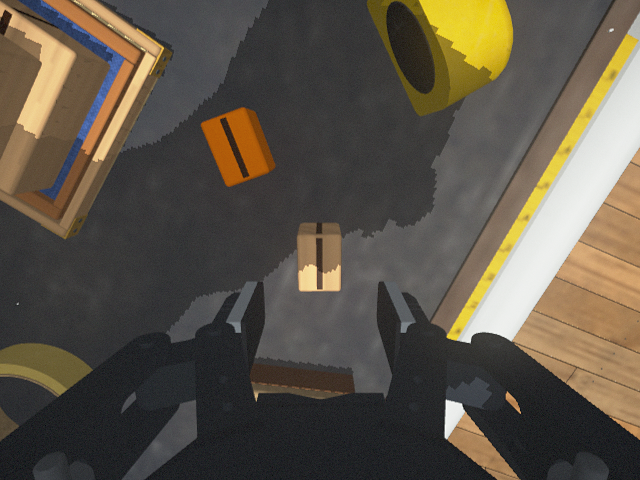

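```bash
python3 -m handwheel '[[-0.03,-0.02,0.9,0,0,-0.0005],[0,0,0.8,0,0,0],[0,0,0.7,0,0,0],[0,0,0,0,0,0]]'; python3 plan.py .502,-.248,-.010,.40;  python3 -m handwheel '[[0,0,0,0,0,0],[0,0,0,0,0,0],[0,0,0,0,0,0]]' 1 40; python3 -m handwheel '[[0,0,-0.6,0,0,0],[0,0,-1,0,0,0],[0,0,-1,0,0,0],[0,0,-1,0,0,0],[0,0,-1,0,0,0],[0,0,-1,0,0,0],[0,0,-1,0,0,0],[0,0,0,0,0,0]]'; python3 - <<'E'
from h import *
f=bot.grab_frame("wrist"); cv2.imwrite("pics/w13.png",f["pixels"])
import pickle; pickle.dump(f,open("w13.pkl","wb"))
E
python3 plan.py .5257,-.0594,.16,-.222
```

```text
clock: 32.95
position: [0.5013, -0.2479, -0.0097]
tool_rot: [-3.141, 0.001, 0.399]
force: [0.3, -0.4, 0.4]
grip_width: 0.0513
now [ 0.5013 -0.2479 -0.0097] [-3.1406e+00  1.0000e-03  3.9900e-01] q [ 0.4   0.74 -0.07  1.91  0.09  0.5  -0.9 ] t 32.95 w 0.0513 F [ 0.3 -0.4  0.4]
-> (0.502, -0.248, -0.01, 0.4) turn [-0.0002  0.0002 -0.0002] rows>=0.0 shift [0.023 0.016 0.011] rows>=0.0
clock: 33.33
position: [0.5023, -0.2483, -0.0081]
tool_rot: [3.141, -0.001, 0.399]
force: [-0.6, 0.6, 6.8]
grip_width: 0.0249
clock: 34.33
position: [0.5026, -0.2485, 0.1587]
tool_rot: [3.139, -0.003, 0.399]
force: [-0.1, 0.6, -0.7]
grip_width: 0.025
now [ 0.502  -0.2482  0.1573] [ 3.1402e+00 -1.4000e-03  3.9890e-01] q [ 0.42  0.48 -0.09  1.83  0.06  0.83 -0.87] t 34.38 w 0.0253 F [0.1 0.3 0.2]
-> (0.5257, -0.0594, 0.16, -0.222) turn [ 0.0002 -0.0003  0.0988] rows>=3.4 shift [-0.738 -7.577 -0.107] rows>=7.6
```

View pics/w13.png

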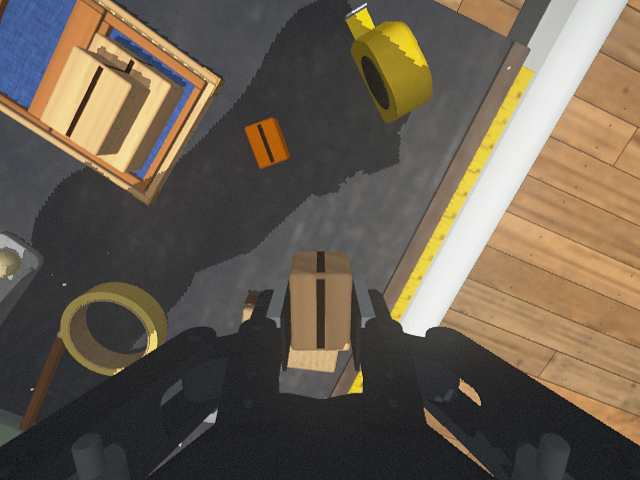

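```bash
python3 hand.py w13.pkl '[[290,278],[352,277],[293,349],[349,349],[320,278],[320,349]]' .038,.040; python3 -m handwheel '[[0,0,-0.1,0,0,0.0247],[0,0,0,0,0,0.0247],[0,0,0,0,0,0.0247],[0,0,0,0,0,0.0247],[-0.1,-0.95,0,0,0,0],[-0.1,-0.95,0,0,0,0],[-0.1,-0.95,0,0,0,0],[-0.1,-0.95,0,0,0,0]]'; python3 -m handwheel '[[-0.1,-0.95,0,0,0,0],[-0.1,-0.95,0,0,0,0],[-0.1,-0.95,0,0,0,0],[0,0,0,0,0,0],[0,0,0,0,0,0]]';python3 plan.py .5257,-.0594,.059,-.222;python3 - <<'E'
from h import *
f=bot.grab_frame("wrist"); cv2.imwrite("pics/w14.png",f["pixels"])
import pickle; pickle.dump(f,open("w14.pkl","wb"))
E
```

```text
[ 0.50199523 -0.24822896  0.15731633] [ 3.14016338e+00 -1.39693244e-03  3.98941569e-01]
0.038 [[0.0167, -0.0129, -0.038], [0.0171, 0.0123, -0.038], [-0.0165, -0.0124, -0.038], [-0.0166, 0.0119, -0.038], [0.0167, -0.0007, -0.038], [-0.0165, -0.0007, -0.038]]
0.04 [[0.0176, -0.0127, -0.04], [0.018, 0.0121, -0.04], [-0.0151, -0.0122, -0.04], [-0.0152, 0.0117, -0.04], [0.0176, -0.0007, -0.04], [-0.0151, -0.0007, -0.04]]
clock: 35.38
position: [0.5124, -0.1523, 0.158]
tool_rot: [3.142, 0.001, -0.222]
force: [-0.4, -0.1, 0.4]
grip_width: 0.0255
clock: 36.0
position: [0.5209, -0.0826, 0.1582]
tool_rot: [3.141, 0.001, -0.222]
force: [-1.3, 0.3, -0.8]
grip_width: 0.0251
now [ 0.5209 -0.0826  0.1582] [ 3.1412e+00  5.0000e-04 -2.2210e-01] q [ 0.01  0.44  0.04  1.91 -0.03  0.8  -1.72] t 36.0 w 0.0251 F [-1.3  0.3 -0.8]
-> (0.5257, -0.0594, 0.059, -0.222) turn [ 0.0001  0.0001 -0.    ] rows>=0.0 shift [-0.017 -0.948  3.969] rows>=4.0
```

View pics/w14.png

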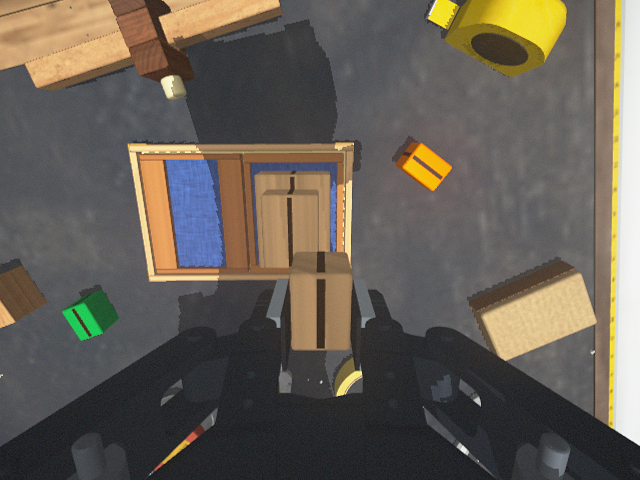

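```bash
python3 - <<'E'
import cv2;i=cv2.imread("pics/w14.png");cv2.imwrite("pics/w14c.png",cv2.resize(i[160:290,235:365],None,fx=5,fy=5,interpolation=cv2.INTER_CUBIC))
E
python3 hand.py w14.pkl '[[260,197],[318,195],[290,197],[290,240]]' -.0902;python3 hand.py w14.pkl '[[290,274],[351,274],[293,349],[349,349],[320,278],[320,349]]' .038
```

```text
[ 0.52091539 -0.08284705  0.15828632] [ 3.14122326e+00  4.24416775e-04 -2.22678194e-01]
-0.0902 [[0.0267, -0.0471, 0.0902], [0.0283, -0.0032, 0.0902], [0.0268, -0.0244, 0.0902], [-0.0073, -0.0253, 0.0902]]
[ 0.52091539 -0.08284705  0.15828632] [ 3.14122326e+00  4.24416775e-04 -2.22678194e-01]
0.038 [[0.0179, -0.0134, -0.038], [0.0179, 0.011, -0.038], [-0.0168, -0.013, -0.038], [-0.0167, 0.011, -0.038], [0.0162, -0.0014, -0.038], [-0.0168, -0.0014, -0.038]]
```

View pics/w14c.png

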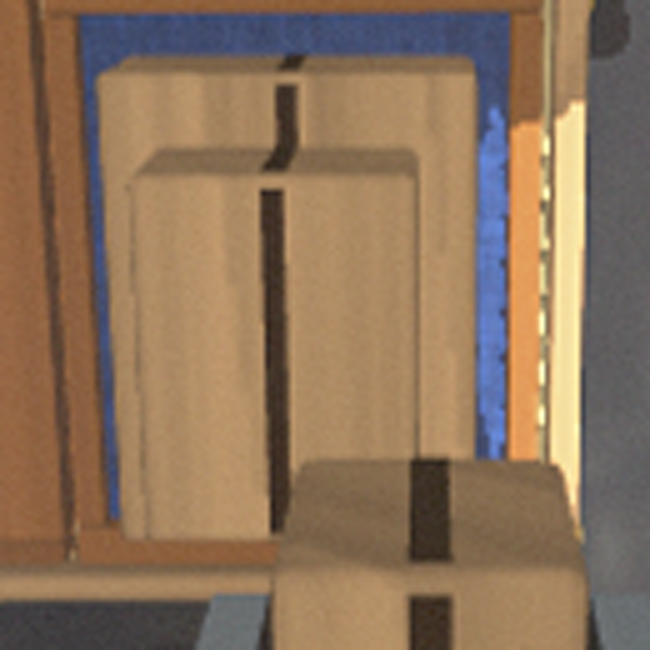

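```bash
python3 -m handwheel '[[-0.03,-0.94,0,0,0,0],[0,0,0,0,0,0],[0,0,1,0,0,0],[0,0,1,0,0,0],[0,0,1,0,0,0],[0,0,0.7,0,0,0],[0,0,0,0,0,0],[0,0,0,0,0,0]]';python3 -m handwheel '[[0,0,0.03,0,0,0],[0,0,0,0,0,0]]'; python3 plan.py .5257,-.0594,.060,-.222
```

```text
clock: 37.05
position: [0.5259, -0.0596, 0.0666]
tool_rot: [3.142, -0.001, -0.223]
force: [-0.2, 0.4, 0.2]
grip_width: 0.0247
clock: 37.3
position: [0.5259, -0.059, 0.0657]
tool_rot: [-3.141, -0.001, -0.222]
force: [0.5, 0.5, -0.8]
grip_width: 0.0248
now [ 0.5259 -0.059   0.0657] [-3.1414e+00 -7.0000e-04 -2.2190e-01] q [-0.02  0.58  0.03  1.97 -0.03  0.59 -1.77] t 37.3 w 0.0248 F [ 0.5  0.5 -0.8]
-> (0.5257, -0.0594, 0.06, -0.222) turn [-0.     -0.0001  0.    ] rows>=0.0 shift [-0.004  0.017  0.227] rows>=0.2
```

```bash
python3 -m handwheel '[[0,0.01,0.1,0,0,0],[0,0,0.06,0,0,0],[0,0,0,0,0,0]]';python3 -m handwheel '[[0,0,0.03,0,0,0],[0,0,0,0,0,0]]'; python3 -m handwheel '[[0,0,0.03,0,0,0],[0,0,0,0,0,0]]'
```

```text
clock: 37.67
position: [0.5255, -0.0592, 0.0611]
tool_rot: [3.142, 0.0, -0.222]
force: [-0.7, 0.7, -0.1]
grip_width: 0.0251
clock: 37.92
position: [0.5256, -0.0592, 0.0604]
tool_rot: [3.142, 0.0, -0.222]
force: [-0.8, -0.2, -0.2]
grip_width: 0.0252
clock: 38.17
position: [0.5257, -0.0592, 0.0598]
tool_rot: [-3.142, -0.0, -0.222]
force: [-1.4, -0.4, 3.7]
grip_width: 0.025
```

```bash
python3 -m handwheel '[[0,0,0.02,0,0,0],[0,0,0,0,0,0]]';python3 -m handwheel '[[0,0,0,0,0,0],[0,0,0,0,0,0],[0,0,0,0,0,0],[0,0,-0.4,0,0,0],[0,0,-1,0,0,0],[0,0,-1,0,0,0],[0,0,-1,0,0,0],[0,0,-1,0,0,0]]' -0.2; python3 -m handwheel '[[0,0,-1,0,0,0],[0,0,-1,0,0,0],[0,0,0,0,0,0],[0,0,0,0,0,0]]'; python3 w.py small_block .5257 -.0594 -.222 0.068 w15;python3 plan.py .64,-.244,.23,.88
python3 - <<'E'
import cv2;i=cv2.imread("pics/w15.png");cv2.imwrite("pics/w15c.png",cv2.resize(i[110:290,210:430],None,fx=3.5,fy=3.5,interpolation=cv2.INTER_CUBIC))
E
```

```text
clock: 38.42
position: [0.5257, -0.0592, 0.0598]
tool_rot: [-3.141, -0.0, -0.222]
force: [-4.4, 0.8, 15.6]
grip_width: 0.0251
clock: 39.42
position: [0.5256, -0.0592, 0.1707]
tool_rot: [-3.141, -0.001, -0.222]
force: [0.8, 0.4, -0.7]
grip_width: 0.0514
clock: 39.92
position: [0.5253, -0.0592, 0.2191]
tool_rot: [3.142, 0.0, -0.222]
force: [0.5, -0.1, 0.6]
grip_width: 0.0512
[(0.89, array([426., 161.]), 1116), (0.75, array([317., 216.]), 1333), (0.59, array([149., 287.]), 1111)]
fit [ 0.5259 -0.058  -0.2263] 0.0071
now [ 0.5252 -0.0592  0.2186] [ 3.1414e+00  1.1000e-03 -2.2180e-01] q [-0.04  0.36  0.05  1.85 -0.02  0.94 -1.77] t 40.02 w 0.0512 F [-0.1 -0.1  0.2]
-> (0.64, -0.244, 0.23, 0.88) turn [-1.000e-04  2.000e-04 -1.754e-01] rows>=5.9 shift [-2.772  8.248 -0.455] rows>=8.2
```

View pics/w15c.png

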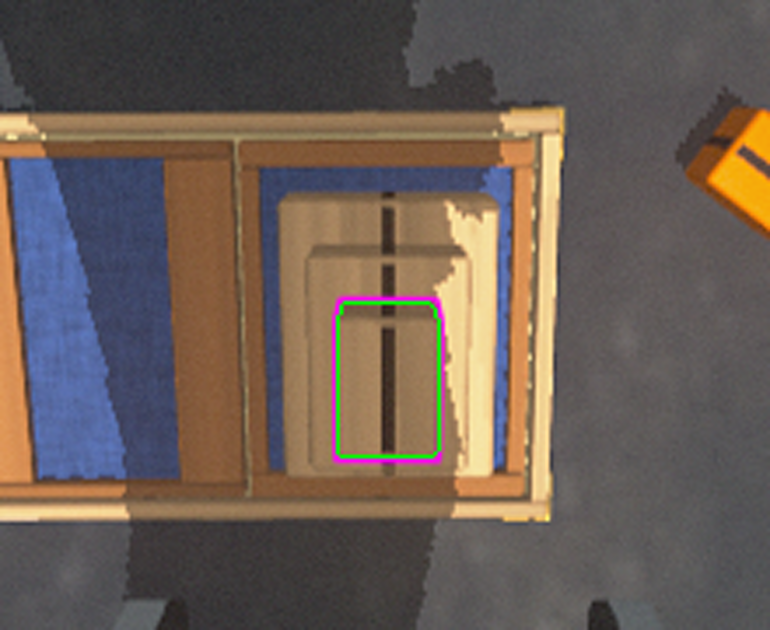

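```bash
python3 -m handwheel '[[0,0,0,0,0,-0.0292],[0,0,0,0,0,-0.0292],[0,0,0,0,0,-0.0292],[0,0,0,0,0,-0.0292],[0,0,0,0,0,-0.0292],[0,0,0,0,0,-0.0292],[0,0,0,0,0,0]]' -0.4;python3 plan.py .633,-.2525,.23,.88
```

```text
clock: 40.9
position: [0.5253, -0.0594, 0.2186]
tool_rot: [-3.141, 0.0, 0.878]
force: [0.4, -0.0, 0.5]
grip_width: 0.0593
now [ 0.5253 -0.0594  0.2186] [-3.1406e+00  4.0000e-04  8.7780e-01] q [ 0.15  0.36 -0.19  1.84  0.08  0.95 -0.77] t 40.9 w 0.0593 F [ 0.4 -0.   0.5]
-> (0.633, -0.2525, 0.23, 0.88) turn [-0.0002  0.0001 -0.0003] rows>=0.0 shift [-3.21   8.241 -0.454] rows>=8.2
```

```bash
python3 -m handwheel '[[-0.4,0.97,-0.05,0,0,0],[-0.4,0.97,-0.05,0,0,0],[-0.4,0.97,-0.05,0,0,0],[-0.4,0.97,-0.05,0,0,0],[-0.4,0.97,-0.05,0,0,0],[-0.4,0.97,-0.05,0,0,0],[-0.4,0.97,-0.05,0,0,0],[-0.4,0.97,-0.05,0,0,0]]';python3 -m handwheel '[[0,0.48,-0.05,0,0,0],[0,0,0,0,0,0],[0,0,0,0,0,0]]'; python3 w.py tape_measure .64 -.2435 2.45 0 w16;python3 plan.py .633,-.2525,.23,.88
```

```text
clock: 41.9
position: [0.6242, -0.2452, 0.2287]
tool_rot: [-3.141, 0.0, 0.874]
force: [-0.1, 0.2, 0.1]
grip_width: 0.0597
clock: 42.28
position: [0.6331, -0.251, 0.2303]
tool_rot: [-3.141, -0.0, 0.879]
force: [-0.6, 0.4, 0.5]
grip_width: 0.0596
[(0.87, array([322., 201.]), 2442)]
fit [ 0.6457 -0.2405  2.5143] 0.0576
now [ 0.6331 -0.2513  0.2306] [-3.1415e+00 -2.0000e-04  8.7940e-01] q [ 0.37  0.6  -0.13  1.41  0.08  1.14 -0.46] t 42.38 w 0.0602 F [-0.2  1.  -0.1]
-> (0.633, -0.2525, 0.23, 0.88) turn [-0.     -0.     -0.0001] rows>=0.0 shift [-0.038  0.026  0.024] rows>=0.0
```

View pics/w16.png

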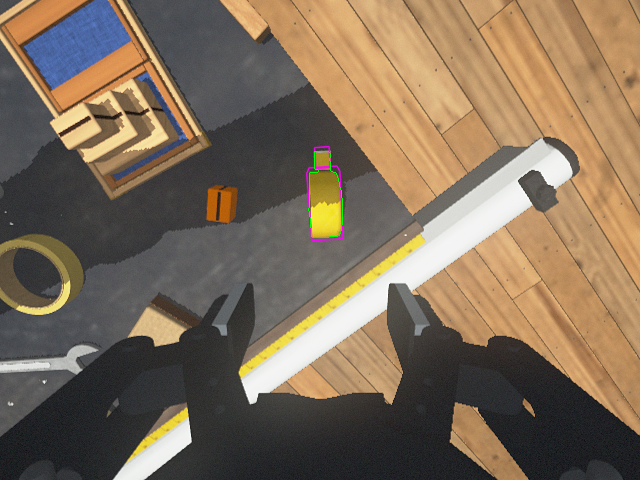

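```bash
python3 - <<'E'
import cv2,pickle
f,_=pickle.load(open("w16.pkl","rb"));i=f["pixels"];cv2.imwrite("pics/w16c.png",cv2.resize(i[140:245,270:380],None,fx=5.5,fy=5.5,interpolation=cv2.INTER_CUBIC))
E
```

```text
(no output)
```

View pics/w16c.png

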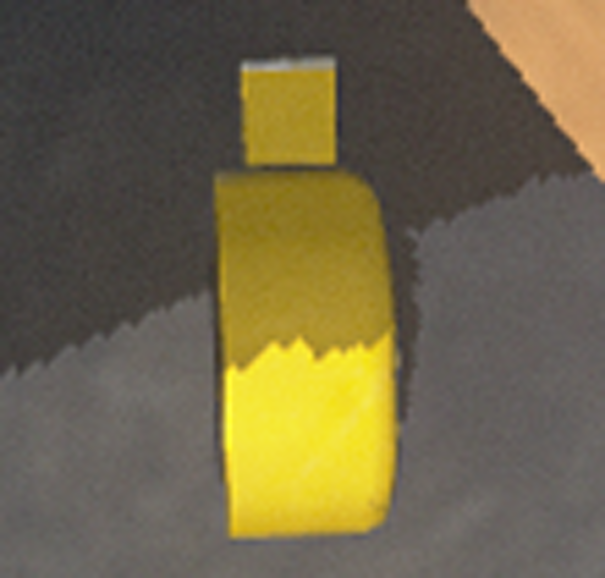

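```bash
for z in -.2226 -.1706 -.2006 -.2186; do python3 hand.py w16.pkl '[[322.5,151.5],[323,169.5],[311,218],[342,218],[326,237.5],[309,172],[338,172]]' $z | tail -1; done; python3 - <<'E'
from h import *
import pickle
_,ft,out=pickle.load(open("d.pkl","rb"))
i=ft["pixels"][165:215,405:470]; cv2.imwrite("pics/tapetop.png",cv2.resize(i,None,fx=10,fy=10,interpolation=cv2.INTER_CUBIC))
E
```

```text
[ 0.63310342 -0.25134487  0.23059786] [-3.14145024e+00 -1.66542834e-04  8.79364603e-01]
[ 0.63310342 -0.25134487  0.23059786] [-3.14145024e+00 -1.66542834e-04  8.79364603e-01]
[ 0.63310342 -0.25134487  0.23059786] [-3.14145024e+00 -1.66542834e-04  8.79364603e-01]
[ 0.63310342 -0.25134487  0.23059786] [-3.14145024e+00 -1.66542834e-04  8.79364603e-01]Traceback (most recent call last):
  File "hand.py", line 6, in <module>
    B=ray(f,json.loads(sys.argv[2]),o["position"][2]+z); print(z,np.round(R.inv().apply(B-o["position"]),4).tolist())
  File "h.py", line 10, in ray
    R=np.array(f["R"]);t=np.array(f["t"]);F=K(f);C=-R.T@t
               ~^^^^^
TypeError: tuple indices must be integers or slices, not str
Traceback (most recent call last):
  File "hand.py", line 6, in <module>
    B=ray(f,json.loads(sys.argv[2]),o["position"][2]+z); print(z,np.round(R.inv().apply(B-o["position"]),4).tolist())
  File "h.py", line 10, in ray
    R=np.array(f["R"]);t=np.array(f["t"]);F=K(f);C=-R.T@t
               ~^^^^^
TypeError: tuple indices must be integers or slices, not str
Traceback (most recent call last):
  File "hand.py", line 6, in <module>
    B=ray(f,json.loads(sys.argv[2]),o["position"][2]+z); print(z,np.round(R.inv().apply(B-o["position"]),4).tolist())
  File "h.py", line 10, in ray
    R=np.array(f["R"]);t=np.array(f["t"]);F=K(f);C=-R.T@t
               ~^^^^^
TypeError: tuple indices must be integers or slices, not str
Traceback (most recent call last):
  File "hand.py", line 6, in <module>
    B=ray(f,json.loads(sys.argv[2]),o["position"][2]+z); print(z,np.round(R.inv().apply(B-o["position"]),4).tolist())
  File "h.py", line 10, in ray
    R=np.array(f["R"]);t=np.array(f["t"]);F=K(f);C=-R.T@t
               ~^^^^^
TypeError: tuple indices must be integers or slices, not str
```

View pics/tapetop.png

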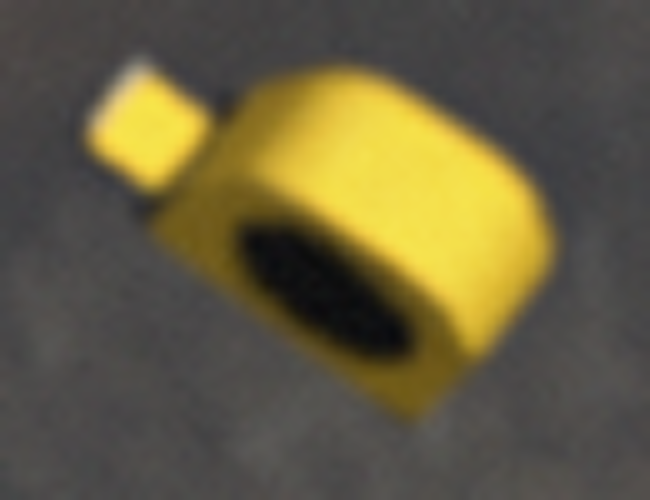

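```bash
python3 - <<'E'
from h import *
import pickle
from scipy.spatial.transform import Rotation as Ro
_,ft,out=pickle.load(open("d.pkl","rb")); f=pickle.load(open("w16.pkl","rb"))[0]
E=ray(ft,[[420,188],[446,207]],0); H=ray(ft,[[416.0,174.2]],.012)[0]
d=E[0]-E[1]; print("edge",E[:,:2].round(4),np.linalg.norm(d),"psi",np.arctan2(d[1],d[0]),"hook",H.round(4))
R=Ro.from_euler("xyz",[np.pi,0,.925]); T=np.array([.6331,-.2513,.2306])
print("top cam, in tool frame",R.inv().apply(E-T).round(4).tolist(),R.inv().apply(H-T).round(4))
for z in(.01,.03,.06):
    B=ray(f,[[322.5,151.5],[323,169.5],[311,218],[342,218],[326,237.5],[309,172],[338,172]],z); print(z,R.inv().apply(B-T)[:,:2].round(4).tolist())
E
```

```text
edge [[ 0.6427 -0.2195]
 [ 0.6023 -0.2719]] 0.0661974332175474 psi 0.9145107371312454 hook [ 0.6686 -0.2095  0.012 ]
top cam, in tool frame [[0.0312, -0.0115, 0.2306], [-0.035, -0.0122, 0.2306]] [0.0548 0.0032 0.2186]
0.01 [[0.0563, 0.0039], [0.0367, 0.0035], [-0.0182, -0.0129], [-0.0199, 0.0232], [-0.0427, 0.0036], [0.0347, -0.0122], [0.0332, 0.0202]]
0.03 [[0.0571, 0.0038], [0.0385, 0.0035], [-0.0135, -0.0121], [-0.0151, 0.0221], [-0.0367, 0.0035], [0.0366, -0.0115], [0.0352, 0.0193]]
0.06 [[0.0583, 0.0037], [0.0413, 0.0034], [-0.0065, -0.0108], [-0.0079, 0.0205], [-0.0278, 0.0035], [0.0395, -0.0103], [0.0382, 0.0179]]
```

```bash
python3 - <<'E'
from h import *
import pickle
fs,ft,out=pickle.load(open("d.pkl","rb"))
for z in(0,.03,.06): print(z,ray(ft,[[483,190],[487,190],[496,190],[490,250]],z).round(3)[:,:2].tolist())
E
python3 -m handwheel '[[-0.03,0.15,1,0,0,-0.0065],[0,0,1,0,0,0],[0,0,1,0,0,0],[0,0,1,0,0,0],[0,0,0.4,0,0,0],[0,0,0,0,0,0],[0,0,0,0,0,0]]'; python3 plan.py .6355,-.253,.002,.92;  python3 - <<'E'
from h import *
f=bot.grab_frame("wrist"); cv2.imwrite("pics/w17.png",f["pixels"])
import pickle; pickle.dump(f,open("w17.pkl","wb"))
f=bot.grab_frame("scene"); cv2.imwrite("pics/s17.png",f["pixels"])
E
```

```text
0 [[0.638, -0.35], [0.638, -0.358], [0.638, -0.377], [0.513, -0.358]]
0.03 [[0.63, -0.339], [0.63, -0.347], [0.63, -0.365], [0.509, -0.347]]
0.06 [[0.622, -0.328], [0.622, -0.336], [0.622, -0.354], [0.504, -0.336]]
clock: 43.25
position: [0.6362, -0.2553, 0.1216]
tool_rot: [3.14, -0.0, 0.92]
force: [-0.1, 0.9, -0.8]
grip_width: 0.0599
now [ 0.6362 -0.2553  0.1216] [ 3.1403e+00 -5.0000e-04  9.1980e-01] q [ 0.38  0.71 -0.13  1.5   0.11  0.94 -0.44] t 43.25 w 0.0599 F [-0.1  0.9 -0.8]
-> (0.6355, -0.253, 0.002, 0.92) turn [ 0.0002 -0.0001 -0.    ] rows>=0.0 shift [ 0.057 -0.076  4.782] rows>=4.8
```

View pics/w17.png

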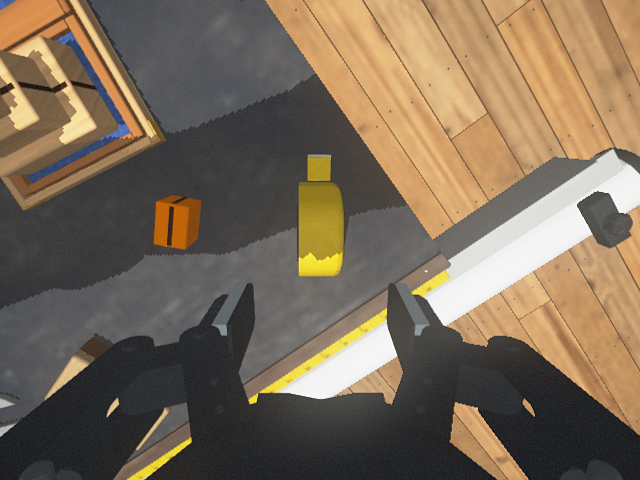

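View pics/s17.png

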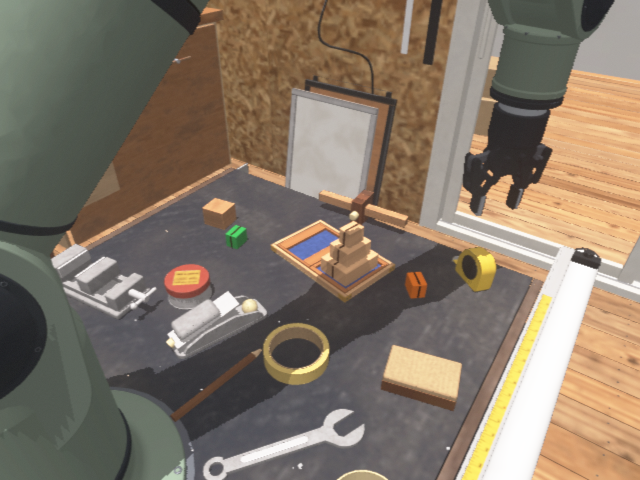

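```bash
python3 -m handwheel '[[0.02,-0.03,1,0,0,0],[0,0,1,0,0,0],[0,0,0.8,0,0,0],[0,0,0,0,0,0]]'; python3 plan.py .6355,-.2541,.002,.92;  python3 -m handwheel '[[0,0,1,0,0,0],[0,0,0.97,0,0,0],[0,0,0,0,0,0]]'; python3 plan.py .6355,-.2541,.002,.92; python3 - <<'E'
from h import *
f=bot.grab_frame("wrist"); cv2.imwrite("pics/w18.png",f["pixels"])
E
```

```text
clock: 43.85
position: [0.6347, -0.2541, 0.0494]
tool_rot: [-3.14, 0.001, 0.92]
force: [-0.1, 0.6, 0.5]
grip_width: 0.06
now [ 0.6347 -0.2541  0.0494] [-3.1398e+00  6.0000e-04  9.1990e-01] q [ 0.37  0.8  -0.12  1.54  0.12  0.82 -0.45] t 43.85 w 0.06 F [-0.1  0.6  0.5]
-> (0.6355, -0.2541, 0.002, 0.92) turn [-0.0003  0.0001 -0.    ] rows>=0.0 shift [0.019 0.024 1.895] rows>=1.9
clock: 44.22
position: [0.6348, -0.2542, 0.0007]
tool_rot: [-3.14, 0.001, 0.92]
force: [-0.1, 0.7, 0.1]
grip_width: 0.0601
now [ 0.6348 -0.2542  0.0007] [-3.1401e+00  5.0000e-04  9.1990e-01] q [ 0.37  0.86 -0.12  1.55  0.13  0.74 -0.46] t 44.23 w 0.0601 F [-0.1  0.7  0.1]
-> (0.6355, -0.2541, 0.002, 0.92) turn [-0.0002  0.0001 -0.    ] rows>=0.0 shift [ 0.019  0.018 -0.05 ] rows>=0.1
```

View pics/w18.png

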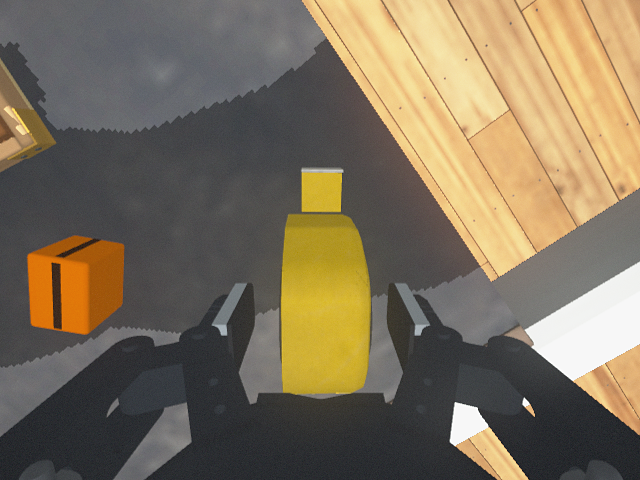

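```bash
python3 -m handwheel '[[0,0,0,0,0,0],[0,0,0,0,0,0],[0,0,0,0,0,0],[0,0,0,0,0,0]]' 1 70; python3 -m handwheel '[[0,0,-0.5,0,0,0],[0,0,-1,0,0,0],[0,0,-1,0,0,0],[0,0,-1,0,0,0],[0,0,-1,0,0,0],[0,0,-1,0,0,0],[0,0,-0.6,0,0,0],[0,0,0,0,0,0]]'; python3 - <<'E'
from h import *
f=bot.grab_frame("wrist"); cv2.imwrite("pics/w19.png",f["pixels"])
import pickle; pickle.dump(f,open("w19.pkl","wb"))
E
python3 plan.py .5457,.0303,.155,-.222
```

```text
clock: 44.78
position: [0.636, -0.2545, 0.0028]
tool_rot: [3.14, -0.001, 0.92]
force: [-3.3, 1.0, 10.2]
grip_width: 0.0312
clock: 45.78
position: [0.6358, -0.2545, 0.1549]
tool_rot: [3.14, -0.001, 0.92]
force: [0.0, 0.6, -2.8]
grip_width: 0.0309
now [ 0.6353 -0.2544  0.1537] [ 3.1414 -0.      0.9199] q [ 0.38  0.68 -0.13  1.47  0.1   1.   -0.43] t 45.83 w 0.0312 F [-0.2  0.2 -3.1]
-> (0.5457, 0.0303, 0.155, -0.222) turn [ 0.     -0.      0.1817] rows>=6.2 shift [ -6.002 -10.318  -0.052] rows>=10.3
```

View pics/w19.png

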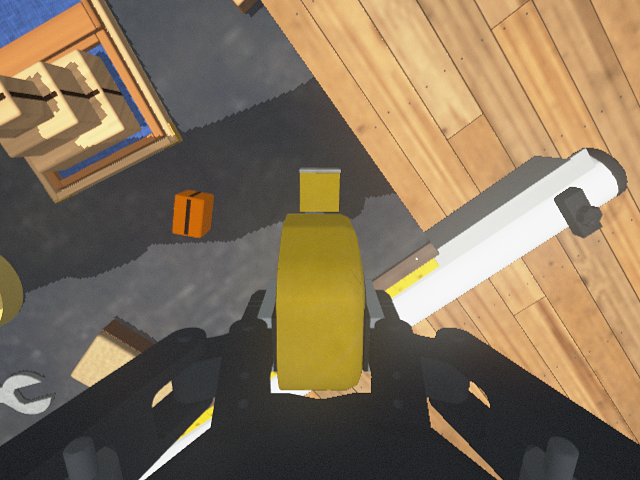

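```bash
python3 hand.py w19.pkl '[[320,170],[300,171],[341,171],[320,212],[277,388]]' .009,.011; python3 -m handwheel '[[0,0,0,0,0,0.026],[0,0,0,0,0,0.026],[0,0,0,0,0,0.026],[0,0,0,0,0,0.026],[0,0,0,0,0,0.026],[0,0,0,0,0,0.026],[0,0,0,0,0,0.0257],[0,0,0,0,0,0]]';python3 plan.py .5457,.0303,.155,-.222
```

```text
[ 0.63526865 -0.25435332  0.15370778] [ 3.14137561e+00 -2.14929732e-05  9.19860401e-01]
0.009 [[0.0575, -0.0003, -0.009], [0.057, -0.0094, -0.009], [0.057, 0.0092, -0.009], [0.038, -0.0003, -0.009], [-0.0611, -0.0241, -0.009]]
0.011 [[0.0577, -0.0003, -0.011], [0.0572, -0.0093, -0.011], [0.0572, 0.0091, -0.011], [0.0384, -0.0003, -0.011], [-0.0594, -0.0238, -0.011]]
clock: 46.82
position: [0.6349, -0.254, 0.1525]
tool_rot: [3.141, 0.002, -0.221]
force: [-0.2, 0.4, -1.0]
grip_width: 0.0311
now [ 0.6349 -0.254   0.1525] [ 3.1413e+00  1.8000e-03 -2.2070e-01] q [ 0.2   0.68  0.16  1.49 -0.12  0.98 -1.41] t 46.83 w 0.0311 F [-0.2  0.4 -1. ]
-> (0.5457, 0.0303, 0.155, -0.222) turn [0.0001 0.0003 0.0002] rows>=0.0 shift [ -5.984 -10.306  -0.1  ] rows>=10.3
```

```bash
python3 plan.py .534,.033,.155,-.222; python3 -m handwheel '[[-0.59,-0.96,0,0,0,0],[-0.59,-0.96,0,0,0,0],[-0.59,-0.96,0,0,0,0],[-0.59,-0.96,0,0,0,0],[-0.59,-0.96,0,0,0,0],[-0.59,-0.96,0,0,0,0],[-0.59,-0.96,0,0,0,0],[-0.59,-0.96,0,0,0,0]]'; python3 -m handwheel '[[-0.59,-0.96,0,0,0,0],[-0.59,-0.96,0,0,0,0],[-0.59,-0.9,0,0,0,0],[0,0,0,0,0,0],[0,0,0,0,0,0]]';python3 plan.py .534,.033,.155,-.222; python3 - <<'E'
from h import *
f=bot.grab_frame("wrist"); cv2.imwrite("pics/w20.png",f["pixels"])
import pickle; pickle.dump(f,open("w20.pkl","wb"))
E
```

```text
now [ 0.6349 -0.254   0.1525] [ 3.1413e+00  1.8000e-03 -2.2070e-01] q [ 0.2   0.68  0.16  1.49 -0.12  0.98 -1.41] t 46.83 w 0.0311 F [-0.2  0.4 -1. ]
-> (0.534, 0.033, 0.155, -0.222) turn [0.0001 0.0003 0.0002] rows>=0.0 shift [ -6.464 -10.308  -0.1  ] rows>=10.3
clock: 47.82
position: [0.5619, -0.0403, 0.1533]
tool_rot: [3.141, 0.001, -0.217]
force: [0.1, -0.2, -2.9]
grip_width: 0.0314
clock: 48.45
position: [0.5349, 0.0368, 0.1535]
tool_rot: [3.141, 0.0, -0.22]
force: [-0.7, -0.9, -2.2]
grip_width: 0.0312
now [0.5349 0.0368 0.1535] [ 3.1411  0.     -0.2196] q [-0.28  0.46  0.14  1.9  -0.09  0.79 -1.89] t 48.45 w 0.0312 F [-0.7 -0.9 -2.2]
-> (0.534, 0.033, 0.155, -0.222) turn [0.0001 0.     0.0004] rows>=0.0 shift [-0.001  0.158 -0.058] rows>=0.2
```

View pics/w20.png

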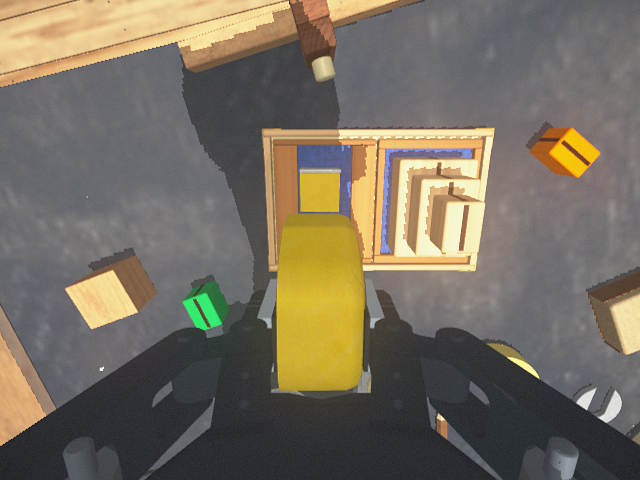

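```bash
python3 - <<'E'
import cv2;i=cv2.imread("pics/w20.png");cv2.imwrite("pics/w20c.png",cv2.resize(i[120:280,255:505],None,fx=3.2,fy=3.2,interpolation=cv2.INTER_CUBIC))
E
python3 hand.py w20.pkl '[[299,147],[353,147],[263,130],[495,130]]' -.1395;python3 hand.py w20.pkl '[[320,170],[300,171],[341,171]]' .010
```

```text
[0.53495993 0.03655259 0.15354546] [ 3.14112060e+00  1.46394134e-05 -2.20834130e-01]
-0.1395 [[0.0619, -0.0201, 0.1395], [0.0619, 0.0267, 0.1395], [0.0759, -0.0507, 0.1395], [0.0761, 0.1477, 0.1396]]
[0.53495993 0.03655259 0.15354546] [ 3.14112060e+00  1.46394134e-05 -2.20834130e-01]
0.01 [[0.0563, -0.0015, -0.01], [0.0559, -0.0105, -0.01], [0.0559, 0.0079, -0.01]]
```

View pics/w20c.png

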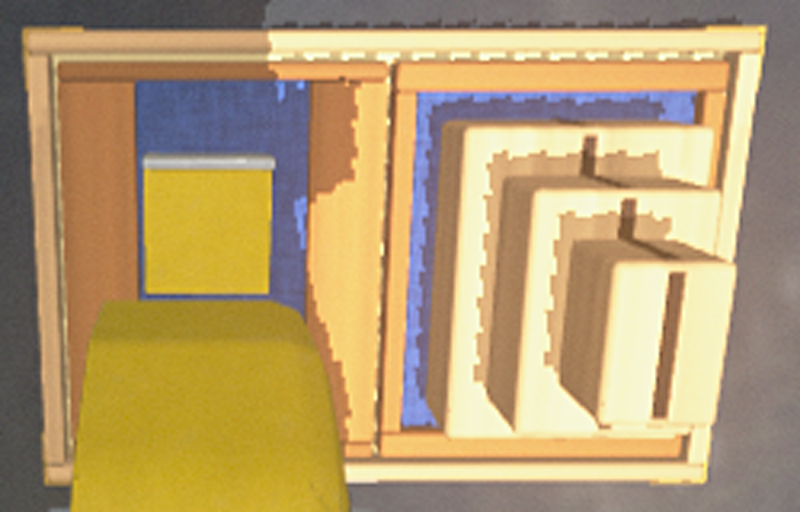

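```bash
python3 -m handwheel '[[0,0.16,0,0,0,0],[0,0,1,0,0,0],[0,0,1,0,0,0],[0,0,1,0,0,0],[0,0,1,0,0,0],[0,0,0,0,0,0],[0,0,0,0,0,0]]';python3 plan.py .534,.033,.016,-.222; python3 - <<'E'
from h import *
f=bot.grab_frame("wrist"); cv2.imwrite("pics/w21.png",f["pixels"])
E
```

```text
clock: 49.38
position: [0.5344, 0.0331, 0.0545]
tool_rot: [-3.141, -0.001, -0.222]
force: [0.4, -0.3, -2.5]
grip_width: 0.0312
now [0.5344 0.0331 0.0545] [-3.1415e+00 -7.0000e-04 -2.2220e-01] q [-0.25  0.61  0.11  1.96 -0.11  0.57 -1.86] t 49.38 w 0.0312 F [ 0.4 -0.3 -2.5]
-> (0.534, 0.033, 0.016, -0.222) turn [-0.     -0.0001 -0.    ] rows>=0.0 shift [-0.015  0.007  1.539] rows>=1.5
```

View pics/w21.png

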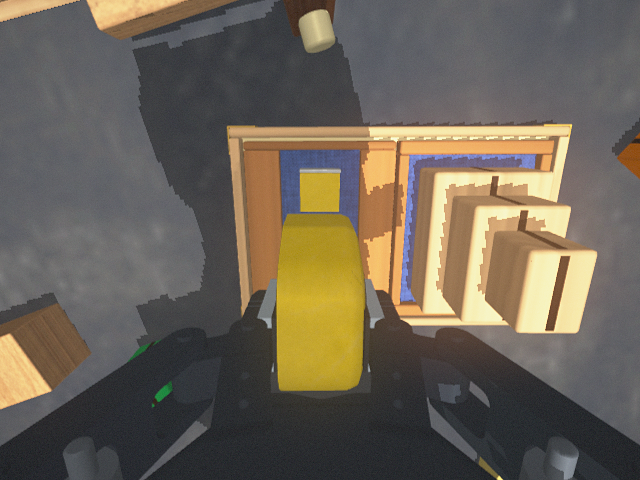

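```bash
python3 -m handwheel '[[0,0,0.7,0,0,0],[0,0,0.7,0,0,0],[0,0,0,0,0,0]]';python3 plan.py .534,.033,.010,-.222; python3 - <<'E'
from h import *
f=bot.grab_frame("scene"); cv2.imwrite("pics/s22.png",cv2.resize(f["pixels"][120:320,240:460],None,fx=3.5,fy=3,interpolation=cv2.INTER_CUBIC))
f=bot.grab_frame("top"); cv2.imwrite("pics/t22.png",cv2.resize(f["pixels"][130:310,220:440],None,fx=3.5,fy=3,interpolation=cv2.INTER_CUBIC))
E
```

```text
clock: 49.8
position: [0.5328, 0.0334, 0.017]
tool_rot: [3.141, 0.003, -0.222]
force: [-0.0, -0.9, -2.0]
grip_width: 0.0312
now [0.5328 0.0334 0.017 ] [ 3.1406e+00  2.7000e-03 -2.2170e-01] q [-0.24  0.68  0.09  1.97 -0.12  0.5  -1.85] t 49.8 w 0.0312 F [-0.  -0.9 -2. ]
-> (0.534, 0.033, 0.01, -0.222) turn [0.0002 0.0004 0.    ] rows>=0.0 shift [0.05  0.006 0.279] rows>=0.3
```

View pics/s22.png

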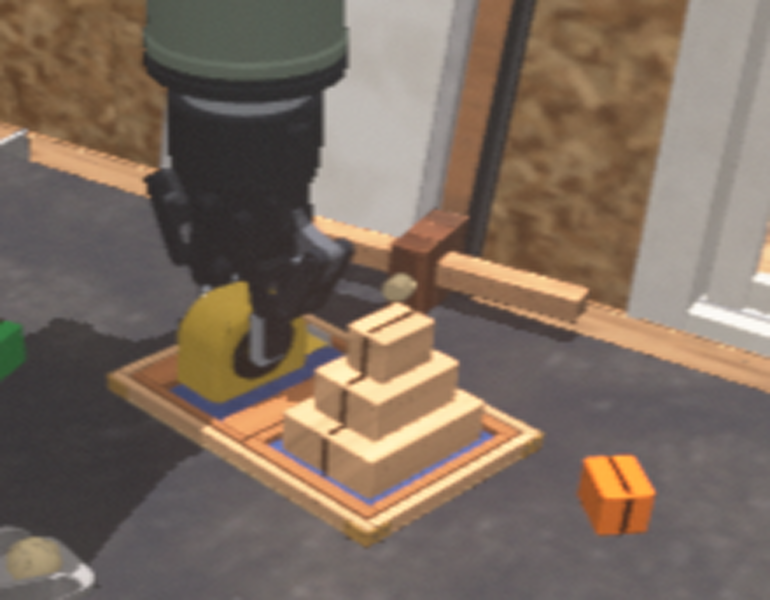

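View pics/t22.png

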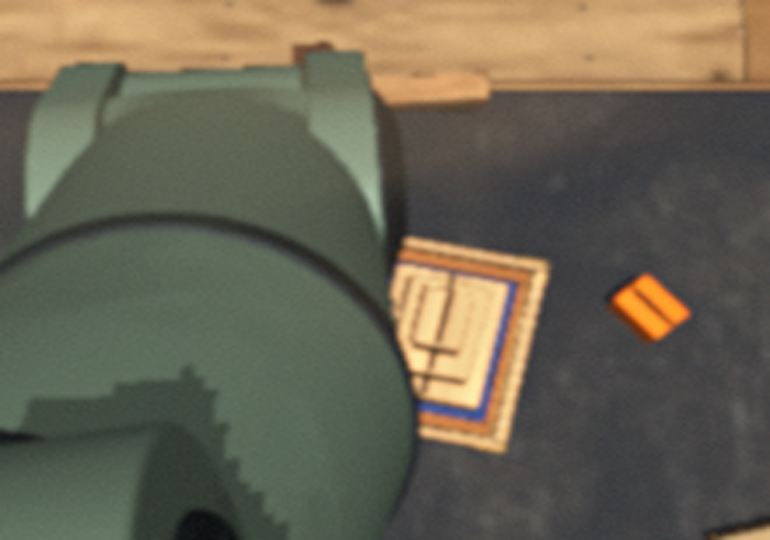

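```bash
python3 -m handwheel '[[0,0,0.12,0,0,0],[0,0,0,0,0,0]]';python3 -m handwheel '[[0,0,0.06,0,0,0],[0,0,0,0,0,0]]'; python3 -m handwheel '[[0,0,0.03,0,0,0],[0,0,0,0,0,0]]'
```

```text
clock: 50.15
position: [0.534, 0.0335, 0.0158]
tool_rot: [-3.141, -0.0, -0.222]
force: [0.6, 0.9, -2.7]
grip_width: 0.0315
clock: 50.4
position: [0.5339, 0.0335, 0.0142]
tool_rot: [-3.142, -0.0, -0.222]
force: [-1.4, -1.0, -2.8]
grip_width: 0.0313
clock: 50.65
position: [0.5339, 0.0335, 0.0134]
tool_rot: [3.142, 0.0, -0.222]
force: [0.4, 0.0, -2.8]
grip_width: 0.031
```

```bash
python3 -m handwheel '[[0,0,0.06,0,0,0],[0,0,0,0,0,0]]';python3 -m handwheel '[[0,0,0.04,0,0,0],[0,0,0,0,0,0]]'; python3 -m handwheel '[[0,0,0.03,0,0,0],[0,0,0,0,0,0]]'
```

```text
clock: 50.9
position: [0.5339, 0.0335, 0.0118]
tool_rot: [3.142, 0.0, -0.222]
force: [-0.5, 0.0, -2.2]
grip_width: 0.0313
clock: 51.15
position: [0.534, 0.0335, 0.011]
tool_rot: [-3.142, -0.0, -0.222]
force: [-0.1, -0.3, -0.2]
grip_width: 0.0312
clock: 51.4
position: [0.5339, 0.0335, 0.0108]
tool_rot: [-3.141, -0.0, -0.222]
force: [-5.8, 0.5, 15.5]
grip_width: 0.0312
```

```bash
python3 -m handwheel '[[0,0,0,0,0,0],[0,0,0,0,0,0],[0,0,0,0,0,0],[0,0,-0.3,0,0,0],[0,0,-0.8,0,0,0],[0,0,-1,0,0,0],[0,0,-1,0,0,0],[0,0,-1,0,0,0]]' -0.05; python3 -m handwheel '[[0,0,-1,0,0,0],[0,0,-1,0,0,0],[0,0,-1,0,0,0],[-0.5,0,-1,0,0,0],[-0.5,0,0,0,0,0],[0,0,0,0,0,0]]'; python3 - <<'E'
from h import *
for n in("wrist","scene"):
    f=bot.grab_frame(n); cv2.imwrite(f"pics/end_{n}.png",f["pixels"] if n=="wrist" else cv2.resize(f["pixels"][120:320,240:460],None,fx=3.5,fy=3,interpolation=cv2.INTER_CUBIC))
print(bot.observe()["clock"])
E
```

```text
clock: 52.4
position: [0.5339, 0.0335, 0.1141]
tool_rot: [-3.141, -0.0, -0.222]
force: [0.1, 0.2, -0.1]
grip_width: 0.0452
clock: 53.15
position: [0.5088, 0.0392, 0.2127]
tool_rot: [-3.141, 0.0, -0.221]
force: [0.6, 1.1, -0.1]
grip_width: 0.0448
53.25
```

View pics/end_wrist.png

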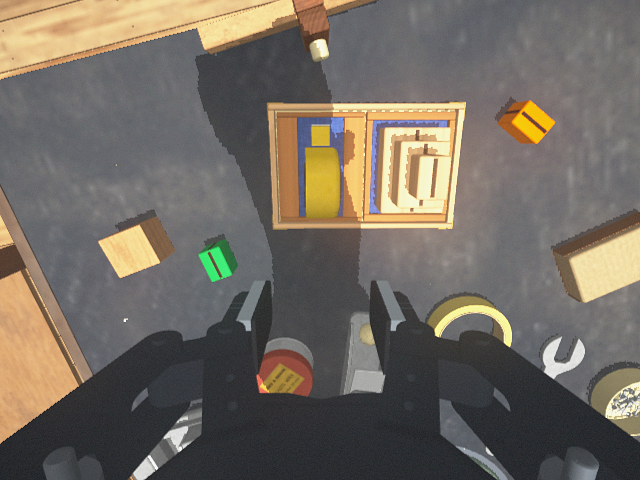

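View pics/end_scene.png

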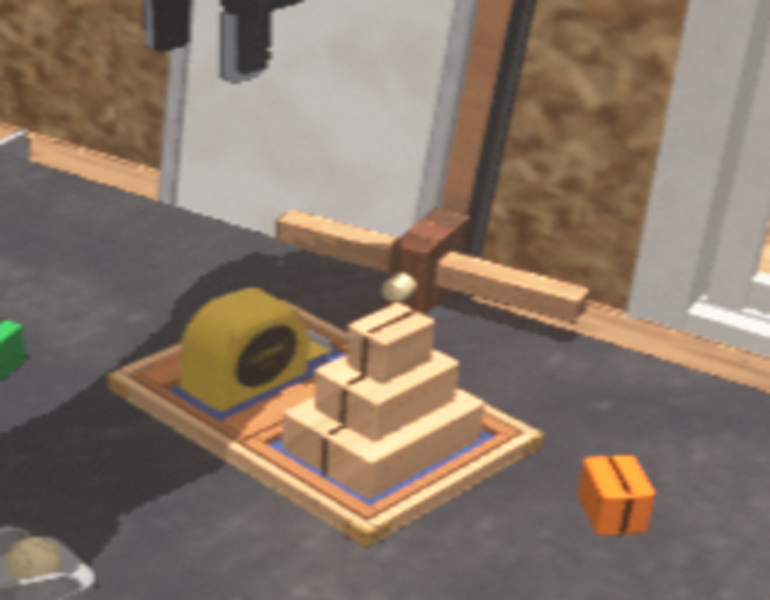

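The last wrist view shows the tape standing in the narrow well at about (323,180), with felt visible around it. The stack is squared at about (420,175). The cork block, the offcut and both decoys look unmoved.

```bash
python3 -c "
from workcell import bot
print(bot.job_done()); print(bot.observe()['clock'])"
```

```text
the job is handed in; nothing more can be done
None
the job is handed in; nothing more can be done
```

The saw set-up kit is back in its tray, and I handed the job in at about 53 s of the 104 s allowed. The large, middle and small blocks went into the wide well in that order as one stack. After them, the tape measure went upright into the narrow well.

**Last checks:**
- The wrist and scene pictures show the stack squared with nothing overhanging. The tape stands on its base with felt visible around it, and the gripper is clear of everything.
- The cork block, the offcut and the green and orange decoys look unmoved.
- The highest wrist force I read was about 21 N, against the 120 N limit.

**Readings that disagreed:**
- **Fingertips:** in the pictures they sat about 18 to 30 mm behind the reported tool point, not at it. I set the grip heights from the pictures.
- **Wrist camera:** its block fits came out about 1.5 mm off the tool reading sideways.
- **Tool position:** the readings sometimes drifted by 1 to 3 mm after a move, so I compared positions within the same picture before each placing after the first block.
- **Tape angle:** the automatic fit of its rounded case was poor, so I took its pose by hand from the edges and the hook.

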